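# Hold the sprung inspection cover at its mark

### The job

Push the slide with the clamped instrument blank fully home against its stop lugs so that the blank's tip lies under the cover. Then lift the sprung cover by its pull bar until its pointer meets the marker clip on the quadrant, and finish holding it still there with the fingers for the inspector: do not let go. Leave the marker clip as it is set and the other things on the bench where they are.

Things in the scene. Friction and masses are not known exactly. Their poses are not given: they have to be found in the camera images.
- station: the fixed inspection station on the bench (turned by up to 20 degrees): a steel base plate 230 x 410 x 10 mm with an open-fronted sheet-metal housing 186 mm wide (along x), 168 mm deep (along y), 88 mm high, and a rail in front of it. Origin on the bench surface under the middle of the housing; its x runs along the cover's hinge, its y from the open front towards the hinge side at the back (the slide is pushed in along +y), z up. At yaw 0 these are the world axes
- slide (a joint): travel of the slide along the rail, m: grows as it is pushed in along the station's +y; 0 is fully out, 0.100 is fully home, its crossbar against the two stop lugs (a hard stop). Starts between 0 and 0.045; friction about 2.5 N, it stays where it is left
- knob (a point): centre of the upright round black knob (26 mm across, 40 mm high, top 90 mm above the bench, its underside 16 mm above the slide's plate) near the outer end of the slide. On the station's centre line, 250 mm in front of the station's origin when fully out and 150 mm when home
- cover: the sprung painted sheet-metal cover of the housing, 190 mm along the hinge, 177 mm deep, 5 mm thick, 0.35 kg. Origin on the hinge line, middle; axes as the station's when shut. It turns about the station's -x: opening lifts its front (-y) edge and carries it back over the hinge. Starts shut, may open 1.0 rad; a spring pulls it shut with 0.6 N m at shut plus 0.6 N m per rad (6 to 9 N at the bar, with its weight); let go, it snaps shut
- hinge (a point): middle of the hinge line, at the station's (0, 85, 90) mm
- bar (a point): middle of the cover's pull bar: round steel bar, 14 mm across, 116 mm long, parallel to the hinge, on two posts 100 mm apart, its centre 40 mm above the hinge plane of the cover (28 mm clear under it) and 170 mm in front of the hinge: at 130 mm above the bench when shut. At opening angle a it lies 170 cos a - 40 sin a mm in front of the hinge line and 170 sin a + 40 cos a mm above it
- pointer (a point): tip of the dark pointer on the cover's +x edge, in the hinge plane of the cover, 150 mm from the hinge, 106 mm to +x of the middle; it sweeps along the inside of the quadrant
- marker (a joint): angle at which the marker is set, rad: the cover's pointer meets it when the cover is open by this angle. Between 0.35 and 0.78; stiff, but a hard knock would shift it
- mark (a point): tip of the marker, a small steel clip with a thumbscrew set somewhere on the upright arc-shaped quadrant (a 4 mm plate at the station's +x side, 100 mm from the middle, standing up to 245 mm above the bench: keep clear of it), its point facing the hinge; 150 mm from the hinge: the place that the pointer must meet
- forceps: bystander: finished steel forceps, 118 mm long, 12 mm wide, 8 mm high, lying on the base plate to the +x side of the rail
- weight: bystander: brass weight, 32 mm across, 22 mm high, on the base plate to the -x side of the rail
- block: bystander: wooden filing block, 62 x 62 x 110 mm, left of the station (origin at the underside)
- file: bystander: flat file with round handle, 300 mm long, 22 mm high, right of the station
- oil: bystander: oil bottle, 48 mm across, 110 mm high, left of the station
- pot: bystander: steel cup, 70 mm across, 70 mm high, right of the station
- bench_brush: bystander: bench brush lying left of the station

How it is judged:
By the outcome, as a careful person would: the job done as asked, in the order asked, and still so for the second after the job is handed in, while the arm keeps its last pose, push and grip.
It also fails if it takes over 58 s, if anything falls off the work surface, if the arm or the gripper's body presses on something with over 40 N, if the wrist force passes 120 N, or if a joint passes its speed limit or range.

### The arm

A 6-joint arm with a two-finger parallel gripper is mounted at the origin on the work surface. World frame = base frame: x ahead of the robot, y to its left, z up, the work surface at z = 0. Lengths are in m, angles in degrees, forces in N, time in s.
With the tool pointing down it reaches from about 0.325 to 0.925 m from the base axis. Payload 3.1 kg.
Tool frame: the origin (TCP) lies at the very end of the fingers, on their centre line; the grasp point (between the pads) lies 19 mm behind it (env.hold_point_z is the distance from the TCP to the grasp point, in m); z points along the fingers, y is the line along which they close (so a half turn about z gives the same grasp; the last joint's range is limited). The gripper opens to 85 mm and grips with 20 to 120 N. Pads are 22 mm wide; open, the fingers measure 114 mm over their backs; the gripper's body (76 mm by 85 mm) begins 54 mm behind the grasp point. The pads swing forward as they close: fully open they stand 13 mm farther back than shut.
Start: joints at [65.821, 12.427, 92.441, -0, 75.132, -6.429], TCP at [0.191, 0.595, 0.231] pointing down, gripper open.
Joint ranges: [-157.48, 157.48], [-44.54, 120.13], [17.64, 146.25], [-64.5, 244.5], [7.68, 150.69], [-147.95, 147.95]. Speed limits (degrees/s): [159.86, 159.86, 180, 180, 180, 180].

### API

Orientations are given as [roll, pitch, yaw] about the fixed x, y, z axes, in that order (R = Rz(yaw) Ry(pitch) Rx(roll)).
In Python, from cell import env gives the robot as it stands. The module is installed in compiled form; this text tells all that it offers.
- The arm moves only by the tool send_rows, never from a script. Its arguments are lists of equal length, an entry for each row: "grip": the finger opening in cm, from 0 to 8.54; "linear": the shift along the tool's x, y, z in cm, a list of three; "angular": the turn, a rotation vector about the tool's x, y, z in rad, a list of three. In form: {"grip": [grip, ...], "linear": [[x, y, z], ...], "angular": [[ax, ay, az], ...]}. A call has 1 to 8 rows; each row shifts and turns the commanded pose from where the row before left it, along the tool's axes as they then stand; what a row does not reach is not made up. A row lasts 1/12 s, in which the tool goes at most 41.7 mm and 7.16 degrees, less where a joint would pass 70% of its speed; a pose out of reach is approached as far as the arm can. A call with a gripper value outside its range is refused whole. The fingers move at their own pace and stop on an object; the grip force is fixed at half the most. Time passes only in rows, so rows that do not move let the fingers close. It gives the time, the measured TCP pose, the force, the opening and the grip force at its end, in the units of the state.
- env.get_state(): the state, without advancing time (a new reading comes with each control period).
- env.snapshot(name): name is "side" or "top"; returns a dict with "image" (480x640x3 uint8, red, green, blue), "camera_matrix" (3x3 intrinsics, pixels), "k1" (the pictures are not rectified: a ray, as slopes to the right and down, at radius r is drawn at 1 + k1 r^2 times it, then the intrinsics apply), "camera_from_world" (4x4, takes a point from world to camera coordinates). Camera axes: x right, y down, z forward; pixel columns grow to the right and rows downward; lengths in m; the calibration is good to about 2 mm. A picture is of the moment at which its call begins. There is no depth.
- env.finish_job(): hands the job in; it is judged then, once.
Trained networks look in the newest picture that a camera, given by its name, has taken for a name from the list of things; names that differ only in an ending like _2 or _b are one class to them, and where a whole thing is asked for, a point or a joint stands for the part that bears it (a point fixed in the world has none). Each returns a list of dicts, best first, with "confidence" (0 to 1); they miss things now and then, are a little off and sometimes report something else, mostly with a low value. They report only what shows in the picture. A call takes as long as a camera call.
- env.silhouettes(camera, target): "region" (480x640 bool, what is visible of it) and "uv" ([column, row] in pixels, amid what is visible of it).
The state is a dict: "time": time; "joints": joint angles; "joint_vel": joint speeds; "joint_torque": joint torques, N m; "tool_pos": TCP position; "orientation": TCP orientation; "wrist_force": force on the tool from outside, world axes, zero at the start; "wrist_torque": the same for the moment, N m; "finger_gap": opening from 0.0 (shut) to 1.0 (fully open); "finger_force": force on a finger pad.
Only numpy, scipy, OpenCV 4.12 (cv2) and the standard library are available. Lean on these libraries where they do the work, as an engineer would, in place of code of your own. Each camera call takes 0.05 s, during which the arm holds its last target. There are 200 camera calls.

## Working session

There is one attempt and no reset: what is moved stays moved. The work goes in short steps, Python scripts to look and compute and a tool call to move; the robot and the scene stay as the last step left them, time stands still between calls to the robot, and variables do not carry over. Pictures are saved under pics/ and viewed, at most 10 in all, crops included, and the job is handed in when it is done.

Besides the shell and the picture viewer there is one more tool, called after "Emit:" as name(argument=value, ...), one argument or row to a line, values as JSON. send_rows: Moves the arm, as the interface text tells. Its arguments: {"type":"object","properties":{"grip":{"type":"array"},"linear":{"type":"array"},"angular":{"type":"array"}},"required":["grip","linear","angular"]}

```bash
mkdir -p pics; cat > h.py <<'E'
import numpy as np, cv2
from cell import env
def snap(n,f=None):
    s=env.snapshot(n)
    if f: cv2.imwrite('pics/'+f,s['image'][:,:,::-1])
    return s
def proj(s,P):
    P=np.atleast_2d(P); T=s['camera_from_world']; c=P@T[:3,:3].T+T[:3,3]
    a=c[:,:2]/c[:,2:]; r2=(a**2).sum(1,keepdims=True); a=a*(1+s['k1']*r2)
    K=s['camera_matrix']; return a@K[:2,:2].T+K[:2,2]
def ray(s,uv):
    K=s['camera_matrix']; d=np.array([s['k1'],0,0,0,0],float)
    a=cv2.undistortPoints(np.array(uv,float).reshape(-1,1,2),K,d)[:,0]
    T=s['camera_from_world']; R=T[:3,:3]; o=-R.T@T[:3,3]
    return o,np.c_[a,np.ones(len(a))]@R
def atz(s,uv,z):
    o,d=ray(s,uv); return o+d*((z-o[2])/d[:,2:])
E
python3 - <<'E'
from h import *
for c in('top','side'):
    s=snap(c,c+'0.png'); T=s['camera_from_world']
    print(c,-T[:3,:3].T@T[:3,3],s['k1'],s['camera_matrix'].round(1).tolist(),T[2,:3])
    for n in('knob','bar','pointer','mark','cover','hinge','slide'):
        r=env.silhouettes(c,n)
        for q in r[:2]: print(n,round(q['confidence'],2),np.round(q['uv'],1),q['region'].sum(), atz(s,q['uv'],{'knob':.09,'bar':.13}.get(n,.09)).round(3))
print(env.get_state())
E
```

```text
top [ 0.28564731 -0.04824074  1.55181102] 0.005961458765233559 [[615.2, 0.0, 317.5], [0.0, 615.2, 237.9], [0.0, 0.0, 1.0]] [ 0.16591211  0.02075337 -0.98592214]
knob 0.56 [381.3 257.8] 1450 [[ 0.486 -0.171  0.09 ]]
bar 0.79 [305.7 235.4] 5823 [[0.53  0.009 0.13 ]]
pointer 0.62 [308.7 231.5] 6116 [[0.547 0.004 0.09 ]]
cover 0.66 [303.1 231.5] 5989 [[0.547 0.018 0.09 ]]
cover 0.45 [342.5 185.4] 50 [[ 0.663 -0.076  0.09 ]]
hinge 0.16 [341.1 246.6] 14955 [[ 0.511 -0.075  0.09 ]]
slide 0.75 [378.7 253.2] 1245 [[ 0.497 -0.165  0.09 ]]
slide 0.57 [341.4 246.6] 14851 [[ 0.511 -0.075  0.09 ]]
side [-0.12088715 -0.86456797  0.93640213] -0.16399365330967022 [[554.5, 0.0, 318.3], [0.0, 554.5, 241.5], [0.0, 0.0, 1.0]] [ 0.48145134  0.616627   -0.62287699]
knob 0.62 [347.7 297.3] 1456 [[ 0.467 -0.22   0.09 ]]
bar 0.73 [313.  232.9] 3781 [[ 0.512 -0.033  0.13 ]]
pointer 0.65 [313.  235.3] 3741 [[0.538 0.001 0.09 ]]
mark 0.48 [226.9 183.6] 1066 [[0.483 0.334 0.09 ]]
cover 0.88 [315.3 232.5] 3796 [[0.549 0.007 0.09 ]]
cover 0.17 [450.6 400.7] 1027 [[ 0.446 -0.545  0.09 ]]
hinge 0.87 [326.6 278. ] 133
[... 181 characters left out ...]
  0.09 ]]
{'time': 0.8, 'joints': array([ 6.58219353e+01,  1.24230771e+01,  9.24387547e+01,  1.45817221e-03,
        7.51328410e+01, -6.42892928e+00]), 'joint_vel': array([0.08991829, 0.02296288, 0.20012138, 0.0378002 , 0.01027661,
       0.01386533]), 'joint_torque': array([-1.70815738e-04, -3.96824062e+01, -3.04232848e+01, -2.31307104e-04,
        5.85922098e-04, -5.09740005e-06]), 'tool_pos': array([0.19051975, 0.59528776, 0.23136831]), 'orientation': array([ 1.79994548e+02, -8.04033387e-04,  1.62250490e+02]), 'wrist_force': array([-0.22936151,  0.26822544, -0.10749588]), 'wrist_torque': array([-0.00767449,  0.01460669, -0.03648461]), 'finger_force': 0.0, 'finger_gap': 1.0028999641097753}
```

```bash
python3 - <<'E'
import cv2
a=cv2.imread('pics/top0.png')[140:340,200:465]; cv2.imwrite('pics/tc.png',cv2.resize(a,None,fx=3,fy=3,interpolation=cv2.INTER_CUBIC))
a=cv2.imread('pics/side0.png')[130:400,180:520]; cv2.imwrite('pics/sc.png',cv2.resize(a,None,fx=2.2,fy=2.2,interpolation=cv2.INTER_CUBIC))
E
```

```text
(no output)
```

View pics/tc.png

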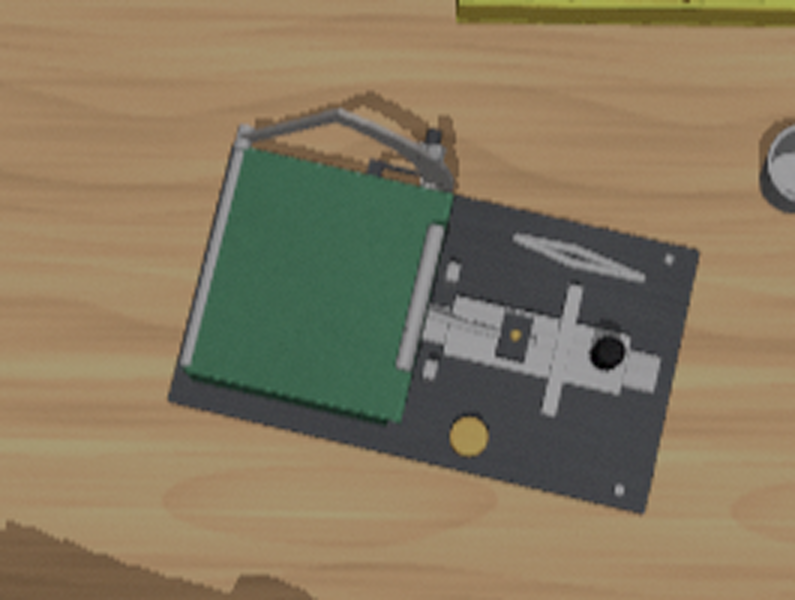

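View pics/sc.png

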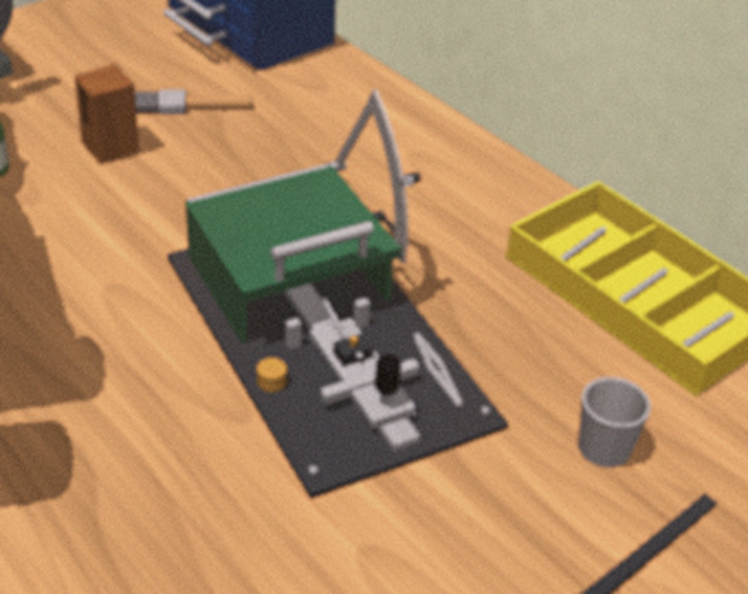

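The top view shows the station turned clockwise by about 13°, the slide out (knob at crop 607,352), and bar ends at (437,228) and (405,367). The marker clip is near (434,143) in the top crop and (410,180) in the side crop. I'll fit the station pose from these points.

```bash
cat > fit.py <<'E'
from h import *
from scipy.optimize import least_squares
S={c:env.snapshot(c) for c in('top','side')}
t=lambda u,v:(200+u/3,140+v/3); q=lambda u,v:(180+u/2.2,130+v/2.2)
# name: top px, side px
obs=[('fr','top',t(698,250)),('fl','top',t(645,513)),('bl','top',t(169,402)),('fr','side',q(506,424)),('fl','side',q(312,495)),('bl','side',q(169,257)),
('b+','top',t(437,227)),('b-','top',t(405,367)),('b+','side',q(371,230)),('b-','side',q(275,250)),('k','top',t(608,352)),('k','side',q(388,360)),
('m','top',t(434,152)),('m','side',q(405,181))]
def W(p,st):
    x,y,yaw=p[:3]; c,s=np.cos(yaw),np.sin(yaw); st=np.array(st); return np.array([x+c*st[0]-s*st[1],y+s*st[0]+c*st[1],st[2]])
def pts(p):
    yf,sl,a=p[3:]; r=.158
    return dict(fr=(.115,-yf,.01),fl=(-.115,-yf,.01),bl=(-.115,.41-yf,.01),**{'b+':(.058,-.085,.13),'b-':(-.058,-.085,.13)},k=(0,-.25+sl,.09),m=(.1,.085-r*np.cos(a),.09+r*np.sin(a)))
def res(p): 
    P=pts(p); return np.concatenate([proj(S[c],W(p,P[n]))[0]-uv for n,c,uv in obs])
r=least_squares(res,[.54,.02,-.23,.28,.02,.5],loss='soft_l1'); p=r.x
print('xy,yaw,yf,slide,mark',p.round(4),np.rad2deg(p[2]))
for o,e in zip(obs,res(p).reshape(-1,2)): print(o[0],o[1],e.round(1))
for n,st in dict(knob=(0,-.25+p[4],.09),bar=(0,-.085,.13),hinge=(0,.085,.09)).items(): print(n,W(p,st).round(4))
np.save('p.npy',p)
E
python3 fit.py
```

```text
xy,yaw,yf,slide,mark [ 0.5423  0.0098 -0.2196  0.3042  0.012   0.465 ] -12.580542354918453
fr top [ 1.6 -0.3]
fl top [0.2 0.5]
bl top [-0.5 -1.1]
fr side [2.2 0.2]
fl side [-0.8 -0.2]
bl side [-0.5 -2. ]
b+ top [ 0.9 -0.5]
b- top [0.1 0.4]
b+ side [ 0.7 -0.9]
b- side [-0.3  2.2]
k top [ 0.2 -1.1]
k side [ 0.2 -0.2]
m top [-5.7  1.8]
m side [-4.1  0.3]
knob [ 0.4904 -0.2224  0.09  ]
bar [ 0.5237 -0.0731  0.13  ]
hinge [0.5608 0.0928 0.09  ]
```

```bash
cat >> h.py <<'E'
def st(P=None):
    p=np.load('p.npy'); P=env.get_state()['tool_pos'] if P is None else P
    c,s=np.cos(p[2]),np.sin(p[2]); d=np.array(P)[:2]-p[:2]; return np.array([c*d[0]+s*d[1],-s*d[0]+c*d[1],P[2]])
E
python3 - <<'E'
from h import *
print((st()*100).round(2), env.get_state()['time'])
E
```

```text
[-47.08  49.48  23.13] 0.9
```

Emit:
send_rows(
  grip=[0,0,0,0,0,0,0,0],
  linear=[
    [0,0,0],
    [-1.81,-3.01,0],
    [-1.81,-3.01,0],
    [-1.81,-3.01,0],
    [-1.81,-3.01,0],
    [-1.81,-3.01,0],
    [-1.81,-3.01,0],
    [-1.81,-3.01,0],
  ],
  angular=[
    [0,0,-0.09],
    [0,0,0],
    [0,0,0],
    [0,0,0],
    [0,0,0],
    [0,0,0],
    [0,0,0],
    [0,0,0],
  ],
)

```text
time: 1.57
tool_pos: [0.2684, 0.3605, 0.2314]
orientation: [180.0, 0.0, 167.4]
wrist_force: [0.6, -0.2, 0.7]
finger_gap: -0.001
finger_force: 0.0
```

Emit:
send_rows(
  grip=[0,0,0,0,0,0,0,0],
  linear=[
    [-1.81,-3.01,0],
    [-1.81,-3.01,0],
    [-1.81,-3.01,0],
    [-1.81,-3.01,0],
    [-1.81,-3.01,0],
    [-1.81,-3.01,0],
    [-1.81,-3.01,0],
    [-1.81,-3.01,0],
  ],
  angular=[
    [0,0,0],
    [0,0,0],
    [0,0,0],
    [0,0,0],
    [0,0,0],
    [0,0,0],
    [0,0,0],
    [0,0,0],
  ],
)

```text
time: 2.23
tool_pos: [0.3573, 0.0938, 0.2318]
orientation: [180.0, 0.1, 167.4]
wrist_force: [0.0, 0.6, -0.5]
finger_gap: 0.001
finger_force: 0.0
```

Emit:
send_rows(
  grip=[0,0,0,0,0,0,0,0],
  linear=[
    [-1.81,-3.01,0],
    [-1.81,-3.01,0],
    [-1.81,-3.01,0],
    [-1.81,-3.01,0],
    [-1.81,-3.01,0],
    [-1.81,-3.01,0],
    [-1.81,-3.01,0],
    [0,0,0],
  ],
  angular=[
    [0,0,0],
    [0,0,0],
    [0,0,0],
    [0,0,0],
    [0,0,0],
    [0,0,0],
    [0,0,0],
    [0,0,0],
  ],
)

```text
time: 2.9
tool_pos: [0.4365, -0.1433, 0.2321]
orientation: [-179.8, 0.2, 167.1]
wrist_force: [0.2, -0.6, 0.3]
finger_gap: 0.001
finger_force: 0.0
```

```bash
python3 - <<'E'
from h import *
s=env.get_state()
print((st()*100).round(2), s['time'],s['orientation'],s['joints'].round(1))
E
```

```text
[ -6.99 -17.25  23.21] 2.9 [-179.80897472    0.18007409  167.12377444] [-2.680e+01 -8.700e+00  1.140e+02 -1.000e-01  7.440e+01 -1.039e+02]
```

Emit:
send_rows(
  grip=[0,0,0,0,0,0,0,0],
  linear=[
    [-1.75,-2.9,0],
    [-1.75,-2.9,0],
    [-1.75,-2.9,0],
    [-1.75,-2.9,0],
    [0,0,3.5],
    [0,0,3.5],
    [0,0,3.5],
    [0,0,0],
  ],
  angular=[
    [0,0,0],
    [0,0,0],
    [0,0,0],
    [0,0,0],
    [0,0,0],
    [0,0,0],
    [0,0,0],
    [0,0,0],
  ],
)

```text
time: 3.57
tool_pos: [0.4724, -0.2621, 0.1185]
orientation: [179.6, -0.8, 167.4]
wrist_force: [-2.6, 0.9, -1.7]
finger_gap: 0.003
finger_force: 0.0
```

```bash
python3 - <<'E'
from h import *
s=env.get_state()
print((st()*100).round(2), s['time'],s['orientation'])
a=snap('top')['image'][190:310,300:460,::-1]; b=snap('side')['image'][210:350,270:430,::-1]
a=cv2.resize(a,(480,360),interpolation=2); b=cv2.resize(b,(480,420),interpolation=2)
im=np.zeros((420,800,3),np.uint8); im[:360,:400]=a[:,:400]; im[:,400:]=b[:,:400]
cv2.imwrite('pics/k1.png',im)
E
```

```text
[ -0.89 -28.07  11.85] 3.5667 [179.62376496  -0.82817167 167.3902059 ]
```

View pics/k1.png

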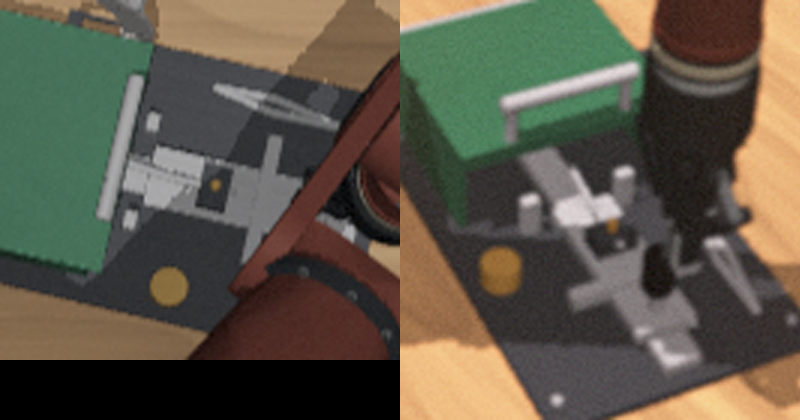

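The knob in the side crop is at (657,268), with the closed fingers just right of and above it. They're still clear on the outer side. I'll correct, lower and push.

Emit:
send_rows(
  grip=[0,0,0,0,0,0,0,0],
  linear=[
    [-0.5,-0.7,0],
    [0,0,2],
    [0,0,2],
    [0,0,1.3],
    [0,0,0.6],
    [0,0,0],
    [0,0,0],
    [0,0,0],
  ],
  angular=[
    [0,0,0],
    [0,0,0],
    [0,0,0],
    [0,0,0],
    [0,0,0],
    [0,0,0],
    [0,0,0],
    [0,0,0],
  ],
)

```text
time: 4.33
tool_pos: [0.4823, -0.275, 0.0689]
orientation: [-179.9, 0.1, 167.4]
wrist_force: [0.2, -0.0, 0.1]
finger_gap: 0.005
finger_force: 0.0
```

```bash
python3 - <<'E'
from h import *
s=env.get_state()
print((st()*100).round(2), s['time'],s['orientation'],s['wrist_force'])
E
```

```text
[  0.35 -29.11   6.89] 4.3333 [-1.79931493e+02  1.47170886e-01  1.67414152e+02] [ 0.19061512 -0.01847025  0.06361839]
```

Emit:
send_rows(
  grip=[0,0,0,0,0,0,0,0],
  linear=[
    [0.35,0,1.0],
    [0,0.6,0],
    [0,0.6,0],
    [0,0.6,0],
    [0,0.6,0],
    [0,0.6,0],
    [0,0.6,0],
    [0,0.6,0],
  ],
  angular=[
    [0,0,0],
    [0,0,0],
    [0,0,0],
    [0,0,0],
    [0,0,0],
    [0,0,0],
    [0,0,0],
    [0,0,0],
  ],
)

```text
time: 5.0
tool_pos: [0.4869, -0.2322, 0.0574]
orientation: [-179.9, -0.0, 167.4]
wrist_force: [-1.9, -2.6, 0.3]
finger_gap: -0.003
finger_force: 1.4
```

Emit:
send_rows(
  grip=[0,0,0,0,0,0,0,0],
  linear=[
    [0,0.6,0],
    [0,0.6,0],
    [0,0.6,0],
    [0,0.6,0],
    [0,0.6,0],
    [0,0.6,0],
    [0,0.6,0],
    [0,0.6,0],
  ],
  angular=[
    [0,0,0],
    [0,0,0],
    [0,0,0],
    [0,0,0],
    [0,0,0],
    [0,0,0],
    [0,0,0],
    [0,0,0],
  ],
)

```text
time: 5.67
tool_pos: [0.4973, -0.1849, 0.0573]
orientation: [180.0, -0.0, 167.4]
wrist_force: [-2.7, -1.5, 0.9]
finger_gap: 0.004
finger_force: 1.4
```

```bash
python3 - <<'E'
from h import *
s=env.get_state()
print((st()*100).round(2), s['time'],s['orientation'],s['wrist_force'])
E
```

```text
[ -0.14 -19.99   5.73] 5.6667 [ 1.79996855e+02 -2.35740021e-02  1.67410890e+02] [-2.74214404 -1.50459726  0.9172097 ]
```

Pushing with about 3 N; now I'll creep toward the stop.

Emit:
send_rows(
  grip=[0,0,0,0,0,0,0,0],
  linear=[
    [0,0.3,0],
    [0,0.3,0],
    [0,0.3,0],
    [0,0.3,0],
    [0,0.2,0],
    [0,0.2,0],
    [0,0.15,0],
    [0,0.1,0],
  ],
  angular=[
    [0,0,0],
    [0,0,0],
    [0,0,0],
    [0,0,0],
    [0,0,0],
    [0,0,0],
    [0,0,0],
    [0,0,0],
  ],
)

```text
time: 6.33
tool_pos: [0.5013, -0.1674, 0.0572]
orientation: [180.0, -0.0, 167.4]
wrist_force: [-2.3, -2.3, -0.1]
finger_gap: -0.002
finger_force: 1.3
```

```bash
python3 - <<'E'
from h import *
s=env.get_state()
print((st()*100).round(2), s['time'],s['orientation'],s['wrist_force'])
E
```

```text
[ -0.14 -18.19   5.72] 6.3333 [ 1.79997312e+02 -1.22881952e-02  1.67405401e+02] [-2.32177926 -2.301153   -0.14079545]
```

Emit:
send_rows(
  grip=[0,0,0,0,0,0],
  linear=[
    [0,0.1,0],
    [0,0.1,0],
    [0,0.1,0],
    [0,0.1,0],
    [0,0.1,0],
    [0,0,0],
  ],
  angular=[
    [0,0,0],
    [0,0,0],
    [0,0,0],
    [0,0,0],
    [0,0,0],
    [0,0,0],
  ],
)

```text
time: 6.83
tool_pos: [0.5026, -0.1625, 0.0573]
orientation: [180.0, 0.0, 167.4]
wrist_force: [-1.0, -0.6, -0.1]
finger_gap: 0.003
finger_force: 0.9
```

Emit:
send_rows(
  grip=[0,0,0,0],
  linear=[
    [0,0.1,0],
    [0,0.1,0],
    [0,0.1,0],
    [0,0,0],
  ],
  angular=[
    [0,0,0],
    [0,0,0],
    [0,0,0],
    [0,0,0],
  ],
)

```text
time: 7.17
tool_pos: [0.5032, -0.1595, 0.0573]
orientation: [180.0, 0.0, 167.4]
wrist_force: [-1.8, -2.0, -0.5]
finger_gap: -0.001
finger_force: 0.9
```

Emit:
send_rows(
  grip=[0,0,0,0],
  linear=[
    [0,0.1,0],
    [0,0.1,0],
    [0,0.1,0],
    [0,0,0],
  ],
  angular=[
    [0,0,0],
    [0,0,0],
    [0,0,0],
    [0,0,0],
  ],
)

```text
time: 7.5
tool_pos: [0.5033, -0.1588, 0.0573]
orientation: [-179.8, 0.0, 167.5]
wrist_force: [-4.1, -7.8, -0.9]
finger_gap: -0.001
finger_force: 4.5
```

Emit:
send_rows(
  grip=[0,0,0,0],
  linear=[
    [0,0.1,0],
    [0,0.1,0],
    [0,0.1,0],
    [0,0,0],
  ],
  angular=[
    [0,0,0],
    [0,0,0],
    [0,0,0],
    [0,0,0],
  ],
)

```text
time: 7.83
tool_pos: [0.5034, -0.1587, 0.0574]
orientation: [-179.4, -0.0, 167.6]
wrist_force: [-6.9, -16.5, -1.7]
finger_gap: -0.003
finger_force: 8.7
```

```bash
python3 - <<'E'
from h import *
s=env.get_state()
print((st()*100).round(2), s['time'],s['orientation'],s['wrist_force'])
a=snap('top')['image'][170:310,280:440,::-1]; b=snap('side')['image'][190:350,270:430,::-1]
a=cv2.resize(a,(480,420),interpolation=2); b=cv2.resize(b,(480,480),interpolation=2)
im=np.zeros((480,800,3),np.uint8); im[:420,:400]=a[:,:400]; im[:,400:]=b[:,:400]
cv2.imwrite('pics/k2.png',im)
E
```

```text
[ -0.12 -17.3    5.74] 7.8333 [-1.79447086e+02 -2.81816738e-03  1.67574569e+02] [ -6.86748002 -16.49092377  -1.70982983]
```

View pics/k2.png

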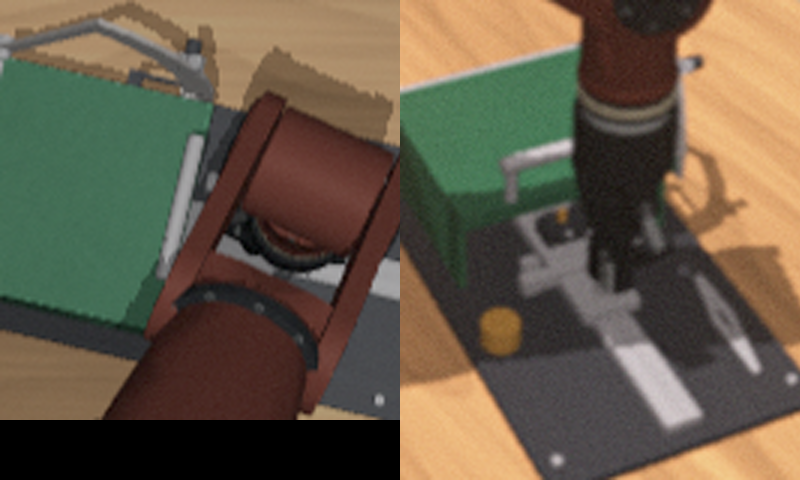

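The crossbar is against the lugs (side crop 530,275) and the force has risen to 17 N, so the slide is home. I'll back off, raise and open.

Emit:
send_rows(
  grip=[0,0,0,0,0,8.5,8.5,8.5],
  linear=[
    [0,-1,0],
    [0,-2,0],
    [0,0,-2.5],
    [0,0,-3],
    [0,0,-3],
    [0,0,-3],
    [0,0,-3],
    [0,0,0],
  ],
  angular=[
    [0,0,0],
    [0,0,0],
    [0,0,0],
    [0,0,0],
    [0,0,0],
    [0,0,0],
    [0,0,0],
    [0,0,0],
  ],
)

```text
time: 8.6
tool_pos: [0.5031, -0.1848, 0.2105]
orientation: [-179.9, 0.9, 167.4]
wrist_force: [1.3, -0.4, 1.0]
finger_gap: 0.418
finger_force: 0.0
```

Emit:
send_rows(
  grip=[8.5,8.5,8.5,8.5,8.5,8.5,8.5],
  linear=[
    [0,2.5,0],
    [0,2.5,0],
    [0,2.5,0],
    [0,2.2,0],
    [0,1.5,0],
    [0,0,0],
    [0,0,0],
  ],
  angular=[
    [0,0,0],
    [0,0,0],
    [0,0,0],
    [0,0,0],
    [0,0,0],
    [0,0,0],
    [0,0,0],
  ],
)

```text
time: 9.18
tool_pos: [0.5227, -0.0729, 0.2022]
orientation: [180.0, 0.0, 167.5]
wrist_force: [-0.0, 0.5, 0.7]
finger_gap: 0.994
finger_force: 0.0
```

```bash
python3 - <<'E'
from h import *
s=env.get_state()
print((st()*100).round(2), s['time'],s['orientation'],s['wrist_force'],s['joints'].round(1))
S=snap('side'); b=S['image'][120:360,170:430,::-1]
b=cv2.resize(b,(650,600),interpolation=2)
cv2.imwrite('pics/b1.png',b)
E
```

```text
[-0.11 -8.5  20.22] 9.1833 [1.79955471e+02 3.48459330e-02 1.67517916e+02] [-0.04904286  0.51650359  0.74319023] [-15.6   2.1 107.2   0.   70.7 -93.1]
```

View pics/b1.png

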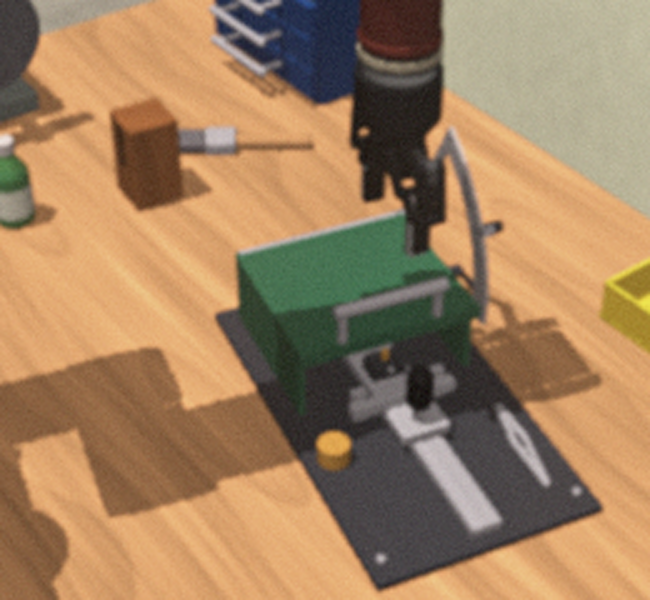

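The side crop shows the slide home (knob at 420,385), the open fingers above the bar (bar 340–448, about 300), and the clip at about (488,230) on the quadrant. I'll descend and close on the bar.

Emit:
send_rows(
  grip=[8.5,8.5,8.5,8.5,8.5,8.5],
  linear=[
    [0,0,2.5],
    [0,0,2.5],
    [0,0,2],
    [0,0,1.2],
    [0,0,0.8],
    [0,0,0],
  ],
  angular=[
    [0,0,0],
    [0,0,0],
    [0,0,0],
    [0,0,0],
    [0,0,0],
    [0,0,0],
  ],
)

```text
time: 9.73
tool_pos: [0.521, -0.0741, 0.1105]
orientation: [180.0, -0.2, 167.3]
wrist_force: [-0.7, -0.8, 1.1]
finger_gap: 0.998
finger_force: 0.0
```

Emit:
send_rows(
  grip=[4,3,2.5,2,2,2,2,2],
  linear=[
    [0,0,0],
    [0,0,0],
    [0,0,0],
    [0,0,0],
    [0,0,0],
    [0,0,0],
    [0,0,0],
    [0,0,0],
  ],
  angular=[
    [0,0,0],
    [0,0,0],
    [0,0,0],
    [0,0,0],
    [0,0,0],
    [0,0,0],
    [0,0,0],
    [0,0,0],
  ],
)

```text
time: 10.4
tool_pos: [0.5232, -0.0728, 0.1131]
orientation: [179.9, 0.1, 167.4]
wrist_force: [1.7, 4.9, 2.4]
finger_gap: 0.236
finger_force: 2.7
```

```bash
cat >> h.py <<'E'
def ang(s,uv,x=.1):
    o,d=ray(s,uv); p=np.load('p.npy'); c,sn=np.cos(p[2]),np.sin(p[2]); ex=np.array([c,sn,0])
    t=(x-(o-[p[0],p[1],0])@ex)/(d@ex); P=o+d*t[:,None]
    S=np.array([st(q) for q in P]); dy,dz=.085-S[:,1],S[:,2]-.09
    return np.c_[np.hypot(dy,dz)*1000,np.arctan2(dz,dy)]
E
python3 - <<'E'
from h import *
s=env.get_state()
print((st()*100).round(2), s['time'],s['orientation'],s['wrist_force'],s['finger_gap'])
S=snap('side')
# screw, clip, quadrant outer/inner near clip, bottom, apex
uv=[(170+u/2.5,120+v/2.5) for u,v in [(495,226),(487,231),(481,232),(475,240),(484,315),(450,132),(455,268)]]
print(ang(S,uv).round(3))
im=S['image'][150:260,310:400,::-1]; cv2.imwrite('pics/m1.png',cv2.resize(im,None,fx=5.4,fy=5.4,interpolation=cv2.INTER_CUBIC))
E
```

```text
[-0.06 -8.48 11.31] 10.4 [1.79871045e+02 9.59718344e-02 1.67392495e+02] [1.70265171 4.86504158 2.39201231] 0.23559829570474167
[[ 2.03446e+02  5.17000e-01]
 [ 1.84461e+02  4.84000e-01]
 [ 1.70982e+02  4.71000e-01]
 [ 1.55009e+02  4.08000e-01]
 [ 1.71332e+02 -6.20000e-02]
 [ 1.68185e+02  1.07800e+00]
 [ 1.07105e+02  2.80000e-02]]
```

View pics/m1.png

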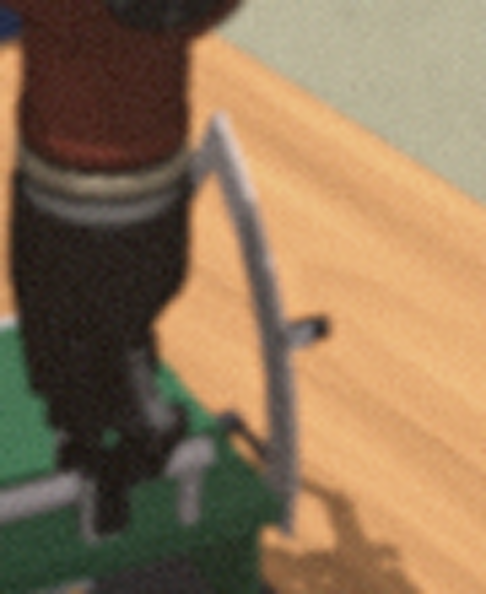

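Emit:
send_rows(
  grip=[1.6,1.2,0.8,0.4,0,0,0],
  linear=[
    [0,0,0],
    [0,0,0],
    [0,0,0],
    [0,0,0],
    [0,0,0],
    [0,0,0],
    [0,0,0],
  ],
  angular=[
    [0,0,0],
    [0,0,0],
    [0,0,0],
    [0,0,0],
    [0,0,0],
    [0,0,0],
    [0,0,0],
  ],
)

```text
time: 11.03
tool_pos: [0.5239, -0.0698, 0.1133]
orientation: [179.5, 0.1, 167.3]
wrist_force: [3.1, 14.2, 3.6]
finger_gap: 0.14
finger_force: 58.4
```

```bash
python3 - <<'E'
from h import *
s=env.get_state(); print(env.hold_point_z)
print((st()*100).round(2), s['time'],s['orientation'],s['wrist_force'],s['finger_gap'],s['finger_force'])
# lift plan: grasp rotating with cover. per-row increments in tool frame
h=np.array([0,.085,.09]); 
def R(a): c,s=np.cos(a),np.sin(a); return np.array([[1,0,0],[0,c,s],[0,-s,c]])  # about -x
p0=st(); p0[0]=0
T0=np.diag([-1,1,-1.])  # tool axes in station
for da in (.02,.03,.04,.05):
    print(da,(T0.T@((R(da)@(p0-h)+h)-p0)*100).round(3))
print('final for .47',(R(.47)@(p0-h)+h).round(3))
E
```

```text
0.0187
[-0.06 -8.18 11.33] 11.0333 [1.79528576e+02 9.85299722e-02 1.67343087e+02] [ 3.07428499 14.24546711  3.6370619 ] 0.1403447779634818 58.433178663253784
0.02 [ 0.     0.05  -0.333]
0.03 [ 0.     0.077 -0.499]
0.04 [ 0.     0.106 -0.665]
0.05 [ 0.     0.137 -0.831]
final for .47 [ 0.    -0.053  0.186]
```

Emit:
send_rows(
  grip=[0,0,0,0,0,0,0,0],
  linear=[
    [0,0.2,0],
    [0,0.1,0],
    [0,0.107,-0.68],
    [0,0.107,-0.68],
    [0,0.107,-0.68],
    [0,0.107,-0.68],
    [0,0.107,-0.68],
    [0,0,0],
  ],
  angular=[
    [0,0,0],
    [0,0,0],
    [0.04,0,0],
    [0.04,0,0],
    [0.04,0,0],
    [0.04,0,0],
    [0.04,0,0],
    [0,0,0],
  ],
)

```text
time: 11.7
tool_pos: [0.5254, -0.0624, 0.1456]
orientation: [-168.5, 0.1, 167.6]
wrist_force: [2.9, -1.0, -5.8]
finger_gap: 0.136
finger_force: 59.1
```

```bash
cat >> h.py <<'E'
from scipy.spatial.transform import Rotation as Ro
def cover():
    s=env.get_state(); R=Ro.from_euler('xyz',s['orientation'],degrees=True).as_matrix()
    b=st(s['tool_pos']-R[:,2]*env.hold_point_z); dy,dz=.085-b[1],b[2]-.09
    return s['time'],'bar',(b*1000).round(1),'r',round(np.hypot(dy,dz)*1000,1),'cover',round(np.arctan2(dz,dy)-np.arctan2(.04,.17),4),'tilt',np.arctan2(-R[2,1],1).round(3),'F',s['wrist_force'].round(1),'ff',round(s['finger_force'],1),round(s['finger_gap']*85.4,1),s['joints'].round(0)
E
python3 - <<'E'
from h import *
p=np.load('p.npy'); d=.0033; p[0]+=-np.sin(p[2])*d; p[1]+=np.cos(p[2])*d; np.save('p.npy',p)
print(cover())
a=snap('top')['image'][150:250,240:360,::-1]; S=snap('side'); b=S['image'][150:250,310:400,::-1]
im=np.zeros((500,800,3),np.uint8); im[:333,:400]=cv2.resize(a,(400,333),interpolation=2); im[:444,400:]=cv2.resize(b,(400,444),interpolation=2)
cv2.imwrite('pics/l1.png',im)
print(ang(S,[(310+u/5.4,150+v/5.4) for u,v in[(318,327),(300,333),(288,338)]]).round(3))
E
```

```text
(11.7, 'bar', array([ -0.7, -73.8, 163.9]), 'r', np.float64(175.1), 'cover', np.float64(0.2045), 'tilt', np.float64(0.198), 'F', array([ 2.9, -1. , -5.8]), 'ff', 59.1, 11.6, array([ -8.,   8., 109., -13.,  65., -80.]))
[[210.858   0.509]
 [192.121   0.488]
 [179.235   0.469]]
```

View pics/l1.png

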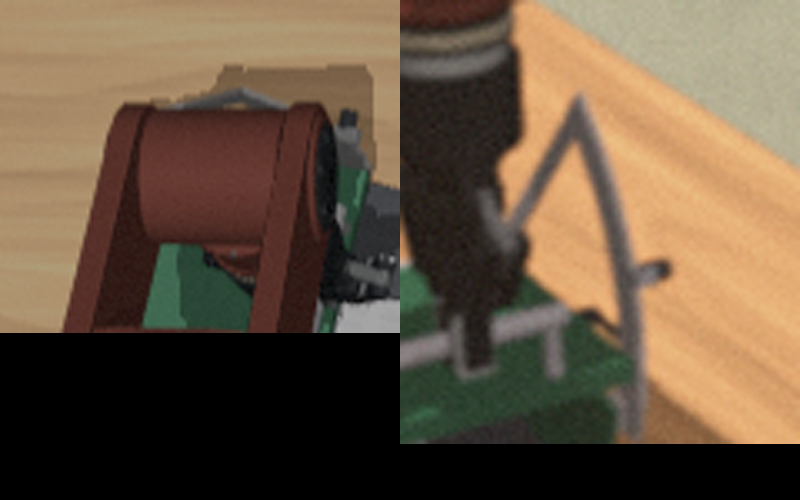

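The side crop shows the cover lifted, with the dark pointer at about (585–615, 315–333) and the clip at (640,278). I'll compare the model's projection with these.

```bash
python3 - <<'E'
from h import *
S=snap('side'); p=np.load('p.npy')
def W(x,r,a):
    c,s=np.cos(p[2]),np.sin(p[2]); y=.085-r*np.cos(a); return [p[0]+c*x-s*y,p[1]+s*x+c*y,.09+r*np.sin(a)]
def cr(P): return ((proj(S,P)-[310,150])*4.444+[400,0]).round(0).tolist()
print('pointer .2',cr([W(.106,.15,.2)]))
for a in(.42,.47,.52): print(a,cr([W(.1,.15,a),W(.1,.16,a),W(.1,.17,a),W(.1,.185,a),W(.1,.2,a)]))
print('quad top/bottom',cr([W(.1,.16,1.1),W(.1,.17,1.1),W(.1,.16,-.1),W(.1,.17,-.1)]))
for c in('side','top'):
  env.snapshot(c)
  for n in('mark','pointer'):
    for q in env.silhouettes(c,n)[:3]: print(c,n,round(q['confidence'],2),np.round(q['uv'],1),q['region'].sum())
E
```

```text
pointer .2 [[629.0, 339.0]]
0.42 [[615.0, 285.0], [623.0, 288.0], [631.0, 291.0], [644.0, 296.0], [657.0, 300.0]]
0.47 [[613.0, 272.0], [621.0, 274.0], [629.0, 276.0], [642.0, 279.0], [655.0, 282.0]]
0.52 [[610.0, 259.0], [618.0, 260.0], [627.0, 261.0], [639.0, 262.0], [652.0, 264.0]]
quad top/bottom [[569.0, 101.0], [573.0, 91.0], [625.0, 418.0], [633.0, 430.0]]
side mark 0.51 [328.5 276.9] 1173
side mark 0.31 [378.9 295.5] 199
side pointer 0.7 [308.8 232.1] 2479
top mark 0.42 [344.2 187.3] 48
top pointer 0.73 [373.7 253.3] 8404
top pointer 0.66 [306.2 239.2] 1001
```

```bash
python3 - <<'E'
from h import *
S=snap('side'); T=snap('top'); p=np.load('p.npy')
def W(x,r,a):
    c,s=np.cos(p[2]),np.sin(p[2]); y=.085-r*np.cos(a); return [p[0]+c*x-s*y,p[1]+s*x+c*y,.09+r*np.sin(a)]
def cr(P): return ((proj(S,P)-[310,150])*4.444+[400,0]).round(0).tolist()
def ct(P): return ((proj(T,P)-[240,150])*3.333).round(0).tolist()
for a in(.4,.45,.5,.55): P=[W(x,.168,a) for x in(.1,.11,.12,.13)]; print(a,cr(P),ct(P))
cv2.imwrite('pics/m2.png',np.hstack([cv2.resize(S['image'][185:250,330:380,::-1],(400,520),interpolation=2),cv2.resize(T['image'][165:225,325:375,::-1],(400,480),interpolation=2)[:,:,:].copy() if 0 else cv2.resize(T['image'][165:230,325:375,::-1],(400,520),interpolation=2)]))
E
```

```text
0.4 [[631.0, 296.0], [647.0, 292.0], [663.0, 288.0], [679.0, 284.0]] [[344.0, 147.0], [347.0, 133.0], [351.0, 119.0], [354.0, 106.0]]
0.45 [[628.0, 281.0], [645.0, 277.0], [661.0, 273.0], [677.0, 269.0]] [[339.0, 143.0], [343.0, 129.0], [346.0, 116.0], [349.0, 102.0]]
0.5 [[626.0, 266.0], [642.0, 262.0], [658.0, 258.0], [675.0, 254.0]] [[334.0, 139.0], [338.0, 125.0], [341.0, 112.0], [344.0, 98.0]]
0.55 [[623.0, 251.0], [640.0, 247.0], [656.0, 243.0], [672.0, 239.0]] [[329.0, 135.0], [332.0, 121.0], [335.0, 108.0], [339.0, 94.0]]
```

View pics/m2.png

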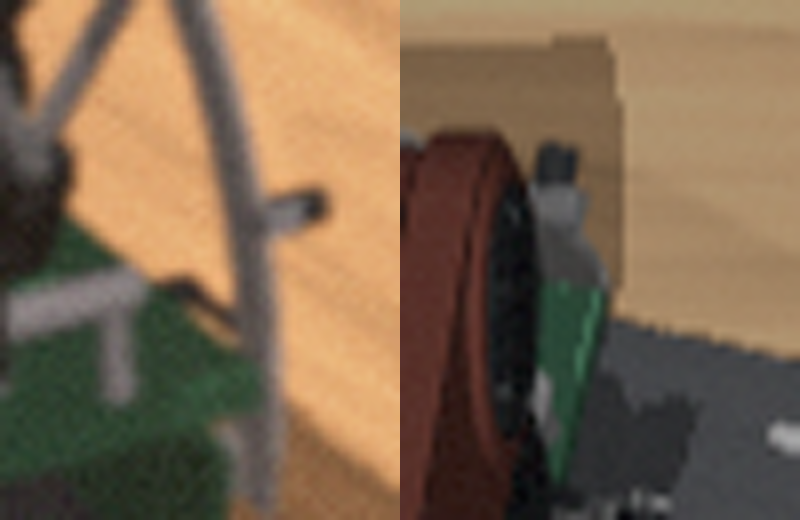

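The clip body at left-panel (280,213) and its screw at (320,205) match the model at a ≈ 0.45–0.46. I'll lift to about 0.38, then creep with force sensing.

Emit:
send_rows(
  grip=[0,0,0,0,0,0,0,0],
  linear=[
    [0,0.08,-0.51],
    [0,0.08,-0.51],
    [0,0.08,-0.51],
    [0,0.08,-0.51],
    [0,0.053,-0.34],
    [0,0.04,-0.255],
    [0,0,0],
    [0,0,0],
  ],
  angular=[
    [0.03,0,0],
    [0.03,0,0],
    [0.03,0,0],
    [0.03,0,0],
    [0.02,0,0],
    [0.015,0,0],
    [0,0,0],
    [0,0,0],
  ],
)

```text
time: 12.92
tool_pos: [0.5275, -0.0526, 0.1693]
orientation: [-159.7, 0.0, 167.4]
wrist_force: [5.6, 0.9, -8.7]
finger_gap: 0.14
finger_force: 59.3
```

```bash
cat > look.py <<'E'
import sys
from h import *
print(cover())
S=snap('side'); T=snap('top')
cv2.imwrite('pics/'+sys.argv[1],np.hstack([cv2.resize(S['image'][185:250,330:380,::-1],(400,520),interpolation=2),cv2.resize(T['image'][165:230,325:375,::-1],(400,520),interpolation=2)]))
E
python3 look.py n1.png
```

```text
(12.9167, 'bar', array([ -0.8, -61. , 186.8]), 'r', np.float64(175.2), 'cover', np.float64(0.3545), 'tilt', np.float64(0.333), 'F', array([ 5.6,  0.9, -8.7]), 'ff', 59.3, 11.9, array([ -2.,   8., 106., -21.,  70., -71.]))
```

View pics/n1.png

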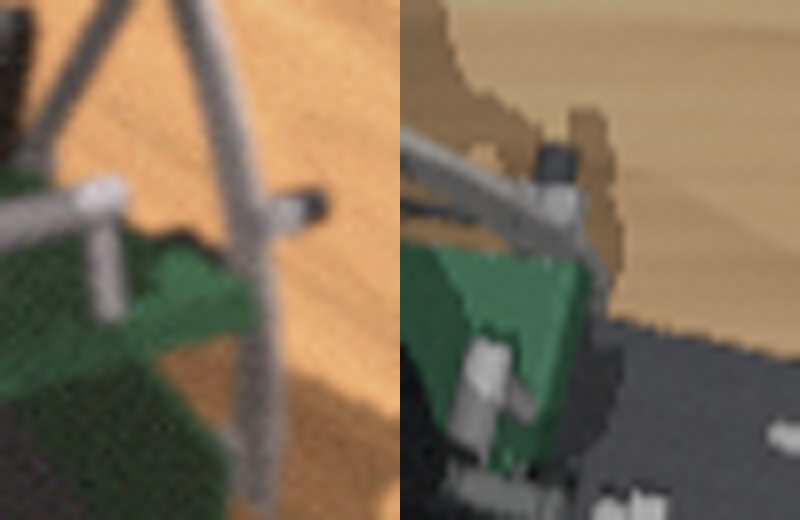

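Emit:
send_rows(
  grip=[0,0,0,0,0,0,0],
  linear=[
    [0,0.027,-0.17],
    [0,0.027,-0.17],
    [0,0.027,-0.17],
    [0,0.027,-0.17],
    [0,0.027,-0.17],
    [0,0,0],
    [0,0,0],
  ],
  angular=[
    [0.01,0,0],
    [0.01,0,0],
    [0.01,0,0],
    [0.01,0,0],
    [0.01,0,0],
    [0,0,0],
    [0,0,0],
  ],
)

```text
time: 13.6
tool_pos: [0.5284, -0.0486, 0.1767]
orientation: [-156.9, 0.0, 167.4]
wrist_force: [4.9, 0.1, -7.5]
finger_gap: 0.142
finger_force: 59.3
```

```bash
python3 - <<'E'
from h import *
print(cover())
E
```

```text
(13.6, 'bar', array([ -0.8, -56. , 193.9]), 'r', np.float64(175.2), 'cover', np.float64(0.4037), 'tilt', np.float64(0.374), 'F', array([ 4.9,  0.1, -7.5]), 'ff', 59.3, 12.2, array([ -0.,   9., 105., -24.,  72., -69.]))
```

Emit:
send_rows(
  grip=[0,0,0,0,0,0],
  linear=[
    [0,0.014,-0.085],
    [0,0.014,-0.085],
    [0,0.014,-0.085],
    [0,0.014,-0.085],
    [0,0,0],
    [0,0,0],
  ],
  angular=[
    [0.005,0,0],
    [0.005,0,0],
    [0.005,0,0],
    [0.005,0,0],
    [0,0,0],
    [0,0,0],
  ],
)

```text
time: 14.1
tool_pos: [0.5287, -0.047, 0.1795]
orientation: [-155.7, 0.0, 167.4]
wrist_force: [5.3, 0.0, -5.9]
finger_gap: 0.139
finger_force: 59.3
```

```bash
python3 - <<'E'
from h import *
print(cover()); print(env.get_state()['orientation'])
S=snap('side'); p=np.load('p.npy')
def W(x,r,a,h=0):
    c,s=np.cos(p[2]),np.sin(p[2]); y=.085-r*np.cos(a)+h*np.sin(a); return [p[0]+c*x-s*y,p[1]+s*x+c*y,.09+r*np.sin(a)+h*np.cos(a)]
# predicted px of bar's +x end at a few angles, and measured light bar end
for a in(.38,.40,.42,.44): print(a,proj(S,[W(.058,.17,a,.04),W(.095,.177,a),W(.106,.15,a)]).round(1).tolist())
for x,a in((.112,.42),(.112,.45),(.112,.48)): print('clip',a,proj(S,[W(x,.168,a)]).round(1).tolist())
for q in env.silhouettes('side','cover')[:1]:
    r=q['region']; v,u=np.nonzero(r); i=u.argmax(); print('cover max u',u[i],v[u==u[i]])
E
```

```text
(14.1, 'bar', array([ -0.9, -54. , 196.6]), 'r', np.float64(175.2), 'cover', np.float64(0.423), 'tilt', np.float64(0.39), 'F', array([ 5.3,  0. , -5.9]), 'ff', 59.3, 11.9, array([  1.,   9., 105., -25.,  73., -68.]))
[-1.55720887e+02  3.08104497e-02  1.67406272e+02]
0.38 [[344.8, 206.2], [362.0, 219.3], [360.8, 216.0]]
0.4 [[344.5, 204.7], [361.8, 217.9], [360.7, 214.8]]
0.42 [[344.1, 203.3], [361.6, 216.5], [360.5, 213.6]]
0.44 [[343.7, 201.9], [361.4, 215.0], [360.3, 212.4]]
clip 0.42 [[366.1, 214.2]]
clip 0.45 [[365.8, 212.2]]
clip 0.48 [[365.5, 210.2]]
cover max u 360 [218]
```

Emit:
send_rows(
  grip=[0,0,0,0,0],
  linear=[
    [0,0.014,-0.085],
    [0,0.014,-0.085],
    [0,0,0],
    [0,0,0],
    [0,0,0],
  ],
  angular=[
    [0.005,0,0],
    [0.005,0,0],
    [0,0,0],
    [0,0,0],
    [0,0,0],
  ],
)

```text
time: 14.62
tool_pos: [0.5289, -0.0461, 0.181]
orientation: [-155.1, 0.0, 167.4]
wrist_force: [5.0, 0.1, -7.4]
finger_gap: 0.134
finger_force: 59.3
```

Emit:
send_rows(
  grip=[0,0,0,0,0],
  linear=[
    [0,0.014,-0.085],
    [0,0,0],
    [0,0,0],
    [0,0,0],
    [0,0,0],
  ],
  angular=[
    [0.005,0,0],
    [0,0,0],
    [0,0,0],
    [0,0,0],
    [0,0,0],
  ],
)

```text
time: 15.03
tool_pos: [0.529, -0.0457, 0.1817]
orientation: [-154.9, 0.0, 167.4]
wrist_force: [5.8, -0.1, -7.5]
finger_gap: 0.141
finger_force: 59.3
```

```bash
python3 - <<'E'
from h import *
print(cover()); print(env.get_state()['wrist_torque'])
S=snap('side'); 
g=S['image'][205:222,350:376].astype(int).sum(2)//3
for i,r in enumerate(g): print(205+i,*r)
E
```

```text
(15.0333, 'bar', array([ -0.9, -52.4, 198.6]), 'r', np.float64(175.2), 'cover', np.float64(0.4375), 'tilt', np.float64(0.402), 'F', array([ 5.8, -0.1, -7.5]), 'ff', 59.3, 12.0, array([  1.,  10., 105., -25.,  74., -67.]))
[ 0.76447506 -0.95894201  0.37493515]
205 166 157 165 159 156 154 133 115 107 104 131 163 177 180 175 177 171 168 168 166 170 171 169 172 171 170
206 167 168 167 162 156 149 136 116 106 108 129 151 168 177 178 175 177 171 170 167 168 172 171 171 169 174
207 170 167 165 168 168 162 144 121 103 106 125 150 166 175 173 172 174 165 164 156 159 165 171 170 171 173
208 167 167 163 163 167 168 150 130 112 109 114 143 165 166 159 154 143 132 123 120 137 157 167 170 170 178
209 152 139 140 142 157 167 157 136 106 107 108 139 154 161 146 133 124 106 88 81 105 145 162 167 169 167
210 105 95 91 97 120 141 144 134 111 105 110 127 147 154 147 153 150 125 83 69 88 133 158 164 167 168
211 74 64 60 59 71 88 111 107 111 97 104 108 126 141 152 155 155 137 86 63 88 130 160 167 173 172
212 76 74 66 67 61 59 72 85 99 101 105 101 112 135 139 153 144 131 92 90 113 150 168 171 167 169
213 7
[... 162 characters left out ...]
 167 173 172 171 174 173
215 78 77 76 80 79 78 77 70 78 72 85 94 116 140 157 163 160 153 161 167 170 168 172 173 169 170
216 75 78 73 77 77 76 76 76 71 79 81 96 124 143 156 166 165 167 163 162 160 165 166 171 174 174
217 74 73 73 74 73 69 74 75 75 69 79 90 119 142 161 162 166 164 166 164 161 163 166 165 169 172
218 73 71 67 76 69 76 72 73 75 69 78 86 114 143 155 163 163 167 165 165 159 156 163 163 164 168
219 77 75 70 75 74 74 70 72 70 73 72 77 103 139 159 161 160 155 163 160 168 163 159 157 169 165
220 73 70 67 70 73 75 81 92 94 86 75 80 104 137 161 171 164 160 160 160 170 161 167 163 159 161
221 70 77 72 80 93 106 119 132 129 98 78 86 101 130 158 170 166 167 163 160 158 160 166 164 162 164
```

Emit:
send_rows(
  grip=[0,0,0,0,0],
  linear=[
    [0,0.014,-0.085],
    [0,0,0],
    [0,0,0],
    [0,0,0],
    [0,0,0],
  ],
  angular=[
    [0.005,0,0],
    [0,0,0],
    [0,0,0],
    [0,0,0],
    [0,0,0],
  ],
)

```text
time: 15.5
tool_pos: [0.5291, -0.0452, 0.1824]
orientation: [-154.6, 0.0, 167.4]
wrist_force: [5.3, 0.2, -7.6]
finger_gap: 0.139
finger_force: 59.3
```

Emit:
send_rows(
  grip=[0,0,0,0,0],
  linear=[
    [0,0.014,-0.085],
    [0,0,0],
    [0,0,0],
    [0,0,0],
    [0,0,0],
  ],
  angular=[
    [0.005,0,0],
    [0,0,0],
    [0,0,0],
    [0,0,0],
    [0,0,0],
  ],
)

```text
time: 15.92
tool_pos: [0.5292, -0.0448, 0.1831]
orientation: [-154.3, 0.0, 167.4]
wrist_force: [5.2, -0.2, -7.4]
finger_gap: 0.139
finger_force: 59.3
```

```bash
python3 - <<'E'
from h import *
print(cover()); print(env.get_state()['wrist_torque'])
E
python3 look.py n2.png
```

```text
(15.9167, 'bar', array([ -0.9, -51.4, 199.9]), 'r', np.float64(175.1), 'cover', np.float64(0.4474), 'tilt', np.float64(0.409), 'F', array([ 5.2, -0.2, -7.4]), 'ff', 59.3, 11.8, array([  1.,  10., 105., -26.,  74., -67.]))
[ 0.74019686 -0.88441994  0.41949427]
(15.9167, 'bar', array([ -0.9, -51.4, 199.9]), 'r', np.float64(175.1), 'cover', np.float64(0.4474), 'tilt', np.float64(0.409), 'F', array([ 5.2, -0.2, -7.4]), 'ff', 59.3, 11.8, array([  1.,  10., 105., -26.,  74., -67.]))
```

View pics/n2.png

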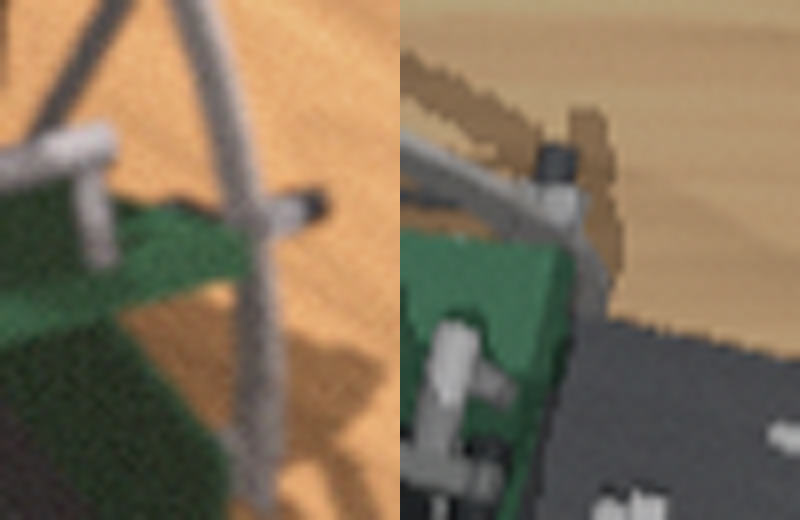

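The side view shows the dark pointer (190–225, 200–215) nearly level with the clip (285,213), and no contact force yet. I'll continue in fine steps.

Emit:
send_rows(
  grip=[0,0,0,0,0],
  linear=[
    [0,0.011,-0.068],
    [0,0,0],
    [0,0,0],
    [0,0,0],
    [0,0,0],
  ],
  angular=[
    [0.004,0,0],
    [0,0,0],
    [0,0,0],
    [0,0,0],
    [0,0,0],
  ],
)

```text
time: 16.43
tool_pos: [0.5293, -0.0444, 0.1836]
orientation: [-154.0, 0.0, 167.4]
wrist_force: [5.7, -1.3, -7.5]
finger_gap: 0.139
finger_force: 59.3
```

Emit:
send_rows(
  grip=[0,0,0,0,0],
  linear=[
    [0,0.011,-0.068],
    [0,0,0],
    [0,0,0],
    [0,0,0],
    [0,0,0],
  ],
  angular=[
    [0.004,0,0],
    [0,0,0],
    [0,0,0],
    [0,0,0],
    [0,0,0],
  ],
)

```text
time: 16.85
tool_pos: [0.5293, -0.0441, 0.1842]
orientation: [-153.8, 0.0, 167.4]
wrist_force: [4.7, -0.8, -8.1]
finger_gap: 0.139
finger_force: 59.3
```

```bash
cat > px.py <<'E'
from h import *
print(cover()); print(env.get_state()['wrist_torque'].round(2))
g=np.mean([snap('side')['image'][204:220,348:374].astype(int).sum(2)//3 for _ in range(4)],0).astype(int)
for i,r in enumerate(g): print(204+i,*r)
E
python3 px.py
```

```text
(16.85, 'bar', array([ -0.9, -50.5, 201. ]), 'r', np.float64(175.2), 'cover', np.float64(0.4552), 'tilt', np.float64(0.416), 'F', array([ 4.7, -0.8, -8.1]), 'ff', 59.3, 11.9, array([  2.,  10., 104., -26.,  74., -67.]))
[ 0.68 -0.93  0.34]
204 167 163 161 159 158 159 161 152 132 109 103 108 137 165 177 177 174 172 170 167 165 169 170 171 171 168
205 166 169 166 162 158 158 157 151 132 111 106 110 131 161 175 179 174 176 172 170 166 169 170 171 172 171
206 168 168 169 165 165 163 161 154 135 113 105 107 126 152 172 176 176 175 174 172 169 165 168 169 171 172
207 166 168 168 170 168 165 165 158 145 120 105 104 120 149 168 175 175 173 168 166 160 156 158 166 168 170
208 159 158 157 154 156 156 160 162 151 126 109 106 117 141 166 169 161 155 141 133 121 119 134 155 165 170
209 131 123 119 112 107 114 128 146 145 129 107 103 111 137 157 156 147 135 125 108 91 81 107 140 161 168
210 89 85 82 73 69 66 84 97 107 108 106 104 107 126 148 148 147 151 145 122 84 65 87 133 159 167
211 77 75 75 71 67 62 60 63 72 87 98 102 103 111 126 142 149 156 154 132 83 61 85 131 164 170
212 77 74 75 78 74 73 69 66 67 79 95 102 99 104 110 128 141 152 149 131 93 89 113 147 167 170
213 72 73 76 76 74 78 74 76 70 77 90 97 92 93 102 124 145 153 145 133 126 135 151 165 172 174
214 67 73 77 77 78 78 76 75 75 72 78 81 84 93 106 130 151 156 147 149 152 162 167 170 172 170
215 73 74 72 73 76 73 75 76 73 73 75 75 81 96 111 138 160 162 157 157 159 164 168 170 171 170
216 74 75 75 73 73 72 74 72 72 71 73 73 78 96 120 143 158 165 166 164 162 160 162 166 169 169
217 73 72 72 74 74 72 71 73 71 73 73 75 78 90 119 144 157 164 165 166 164 163 161 161 161 169
218 73 72 73 71 69 71 71 71 72 75 76 74 76 86 112 140 156 159 159 163 166 164 164 159 160 162
219 73 70 72 74 70 75 76 86 97 103 97 83 78 84 105 138 159 162 161 160 160 165 163 163 161 160
```

Emit:
send_rows(
  grip=[0,0,0,0,0],
  linear=[
    [0,0.008,-0.051],
    [0,0,0],
    [0,0,0],
    [0,0,0],
    [0,0,0],
  ],
  angular=[
    [0.003,0,0],
    [0,0,0],
    [0,0,0],
    [0,0,0],
    [0,0,0],
  ],
)

```text
time: 17.47
tool_pos: [0.5294, -0.0438, 0.1846]
orientation: [-153.6, 0.0, 167.4]
wrist_force: [5.1, -1.4, -6.4]
finger_gap: 0.139
finger_force: 59.3
```

Emit:
send_rows(
  grip=[0,0,0,0,0],
  linear=[
    [0,0.008,-0.051],
    [0,0,0],
    [0,0,0],
    [0,0,0],
    [0,0,0],
  ],
  angular=[
    [0.003,0,0],
    [0,0,0],
    [0,0,0],
    [0,0,0],
    [0,0,0],
  ],
)

```text
time: 17.88
tool_pos: [0.5295, -0.0435, 0.1851]
orientation: [-153.5, 0.0, 167.4]
wrist_force: [4.8, -2.0, -7.3]
finger_gap: 0.137
finger_force: 59.3
```

```bash
python3 - <<'E'
from h import *
print(cover()); s=env.get_state(); print(s['wrist_torque'].round(2),s['orientation'])
E
```

```text
(17.8833, 'bar', array([ -0.9, -49.8, 201.8]), 'r', np.float64(175.1), 'cover', np.float64(0.4611), 'tilt', np.float64(0.42), 'F', array([ 4.8, -2. , -7.3]), 'ff', 59.3, 11.7, array([  2.,  10., 104., -27.,  75., -66.]))
[ 0.73 -0.95  0.4 ] [-1.53463106e+02  2.18229564e-02  1.67399488e+02]
```

Emit:
send_rows(
  grip=[0,0,0,0,0],
  linear=[
    [0,0.008,-0.051],
    [0,0,0],
    [0,0,0],
    [0,0,0],
    [0,0,0],
  ],
  angular=[
    [0.003,0,0],
    [0,0,0],
    [0,0,0],
    [0,0,0],
    [0,0,0],
  ],
)

```text
time: 18.3
tool_pos: [0.5295, -0.0433, 0.1855]
orientation: [-153.3, 0.0, 167.4]
wrist_force: [5.6, -0.9, -7.9]
finger_gap: 0.141
finger_force: 59.3
```

Emit:
send_rows(
  grip=[0,0,0,0,0],
  linear=[
    [0,0.008,-0.051],
    [0,0,0],
    [0,0,0],
    [0,0,0],
    [0,0,0],
  ],
  angular=[
    [0.003,0,0],
    [0,0,0],
    [0,0,0],
    [0,0,0],
    [0,0,0],
  ],
)

```text
time: 18.72
tool_pos: [0.5296, -0.043, 0.1859]
orientation: [-153.1, 0.0, 167.4]
wrist_force: [5.5, -1.1, -7.9]
finger_gap: 0.138
finger_force: 59.3
```

```bash
python3 px.py
```

```text
(18.7167, 'bar', array([ -0.9, -49.2, 202.6]), 'r', np.float64(175.2), 'cover', np.float64(0.467), 'tilt', np.float64(0.425), 'F', array([ 5.5, -1.1, -7.9]), 'ff', 59.3, 11.8, array([  2.,  10., 104., -27.,  75., -66.]))
[ 0.72 -0.89  0.42]
204 166 164 162 157 154 159 157 152 132 111 104 112 137 165 176 178 174 173 170 167 167 169 171 169 167 169
205 166 168 165 163 162 158 157 151 135 111 102 105 133 163 176 176 176 177 173 169 165 168 168 168 171 170
206 167 170 168 166 164 162 160 153 137 112 104 109 125 154 171 176 174 177 174 173 167 168 166 169 170 172
207 167 168 165 162 158 160 160 158 145 122 106 105 122 147 169 175 172 171 167 165 159 157 158 167 170 171
208 155 152 144 130 131 135 143 151 146 127 108 103 116 142 164 167 163 152 140 133 122 118 135 156 164 171
209 112 114 101 86 84 88 101 126 129 120 108 106 112 135 160 155 146 136 123 105 88 83 105 141 161 166
210 79 77 71 66 63 64 64 77 89 96 102 101 108 129 146 150 148 152 147 124 84 67 91 132 157 167
211 77 75 74 73 70 68 67 69 70 82 93 100 99 109 125 142 148 156 153 132 86 60 86 132 162 169
212 75 77 75 75 74 77 74 71 72 75 83 89 92 100 108 128 146 149 148 129 94 88 114 145 169 171
213 73 79 73 77 76 79 74 74 75 75 74 77 85 95 101 122 146 151 144 136 127 136 153 166 173 171
214 73 75 75 76 75 73 73 75 72 75 74 75 85 94 106 129 152 158 148 146 151 160 167 171 170 173
215 73 75 73 74 72 73 74 75 72 73 70 73 80 92 109 137 157 164 158 156 160 164 167 168 170 170
216 73 71 74 73 71 70 74 72 74 73 71 74 75 89 112 143 157 164 164 164 163 159 163 166 167 170
217 75 71 73 76 75 71 73 68 74 74 77 72 72 88 115 144 157 163 166 167 166 161 160 159 165 166
218 74 73 71 73 74 73 77 84 90 100 97 86 78 83 111 141 157 160 160 164 166 165 163 160 159 162
219 72 73 74 72 78 91 109 123 130 141 134 102 80 81 105 136 158 161 160 158 162 161 163 163 162 160
```

Emit:
send_rows(
  grip=[0,0,0,0,0],
  linear=[
    [0,0.008,-0.051],
    [0,0,0],
    [0,0,0],
    [0,0,0],
    [0,0,0],
  ],
  angular=[
    [0.003,0,0],
    [0,0,0],
    [0,0,0],
    [0,0,0],
    [0,0,0],
  ],
)

```text
time: 19.33
tool_pos: [0.5296, -0.0427, 0.1863]
orientation: [-152.9, 0.0, 167.4]
wrist_force: [4.9, -1.1, -7.4]
finger_gap: 0.141
finger_force: 59.3
```

Emit:
send_rows(
  grip=[0,0,0,0,0],
  linear=[
    [0,0.008,-0.051],
    [0,0,0],
    [0,0,0],
    [0,0,0],
    [0,0,0],
  ],
  angular=[
    [0.003,0,0],
    [0,0,0],
    [0,0,0],
    [0,0,0],
    [0,0,0],
  ],
)

```text
time: 19.75
tool_pos: [0.5297, -0.0424, 0.1868]
orientation: [-152.8, 0.0, 167.4]
wrist_force: [4.9, -1.1, -6.7]
finger_gap: 0.14
finger_force: 59.3
```

```bash
cat > m.py <<'E'
from h import *
f=[];
for _ in range(8): S=snap('side'); T=snap('top'); s=env.get_state(); f.append(np.r_[s['wrist_force'],s['wrist_torque']])
print(cover()); print('mean F',np.mean(f,0).round(2),'std',np.std(f,0).round(2))
# clip centroid monitors: dark thumbscrew in each view
for I,(a,b,c,d) in((S,(204,215,364,374)),(T,(178,192,338,350))):
    g=np.clip(130-I['image'][a:b,c:d].mean(2),0,None); v,u=np.mgrid[a:b,c:d]; print('screw',(g*u).sum()/g.sum(),(g*v).sum()/g.sum())
E
python3 m.py
```

```text
(20.55, 'bar', array([ -0.9, -48.5, 203.4]), 'r', np.float64(175.1), 'cover', np.float64(0.473), 'tilt', np.float64(0.429), 'F', array([ 5.4, -1.2, -7. ]), 'ff', 59.3, 11.5, array([  2.,  10., 104., -27.,  75., -66.]))
mean F [ 5.09 -1.17 -7.09  0.7  -0.9   0.4 ] std [0.31 0.33 0.4  0.02 0.02 0.03]
screw 368.7453786523554 210.3422778771616
screw 343.84665813879116 184.89015030380557
```

Emit:
send_rows(
  grip=[0,0,0,0],
  linear=[
    [0,0.011,-0.068],
    [0,0,0],
    [0,0,0],
    [0,0,0],
  ],
  angular=[
    [0.004,0,0],
    [0,0,0],
    [0,0,0],
    [0,0,0],
  ],
)

```text
time: 20.88
tool_pos: [0.5298, -0.042, 0.1874]
orientation: [-152.5, 0.0, 167.4]
wrist_force: [5.2, -1.3, -6.9]
finger_gap: 0.141
finger_force: 59.3
```

```bash
python3 m.py
```

```text
(21.6833, 'bar', array([ -0.9, -48. , 203.9]), 'r', np.float64(175.1), 'cover', np.float64(0.4771), 'tilt', np.float64(0.432), 'F', array([ 5.5, -1.5, -7.4]), 'ff', 59.3, 12.2, array([  3.,  10., 104., -27.,  75., -66.]))
mean F [ 4.88 -1.42 -7.1   0.67 -0.91  0.4 ] std [0.55 0.42 0.41 0.02 0.03 0.03]
screw 368.7963827304551 210.30455075845975
screw 343.8261598658469 184.91615427613195
```

Emit:
send_rows(
  grip=[0,0,0,0],
  linear=[
    [0,0.011,-0.068],
    [0,0,0],
    [0,0,0],
    [0,0,0],
  ],
  angular=[
    [0.004,0,0],
    [0,0,0],
    [0,0,0],
    [0,0,0],
  ],
)

```text
time: 22.02
tool_pos: [0.5299, -0.0416, 0.1879]
orientation: [-152.3, 0.0, 167.4]
wrist_force: [4.6, -2.2, -6.8]
finger_gap: 0.14
finger_force: 59.3
```

```bash
python3 m.py
```

```text
(22.8167, 'bar', array([ -0.9, -47.6, 204.5]), 'r', np.float64(175.2), 'cover', np.float64(0.4812), 'tilt', np.float64(0.435), 'F', array([ 4.2, -1.3, -6.9]), 'ff', 59.3, 11.7, array([  3.,  10., 104., -28.,  75., -65.]))
mean F [ 4.59 -1.2  -7.12  0.67 -0.89  0.42] std [0.27 0.33 0.49 0.03 0.03 0.04]
screw 368.75999999999993 210.29823529411763
screw 343.8413704565513 184.91936130947602
```

```bash
python3 - <<'E'
from h import *
p=np.load('p.npy')
s=env.get_state(); R=Ro.from_euler('xyz',s['orientation'],degrees=True).as_matrix()
b=s['tool_pos']-R[:,2]*env.hold_point_z; c,sn=np.cos(p[2]),np.sin(p[2]); ex=np.array([c,sn,0]); b=b-ex*st(b)[0]
for n in('side','top'):
    S=snap(n); np.save(n+'.npy',np.mean([snap(n)['image'].astype(float) for _ in range(3)],0))
    e=proj(S,[b+ex*.058,b+ex*.03,b+ex*.057]); print(n,e.round(2).tolist())
    I=np.load(n+'.npy')[:,:,2]; u,v=np.round(e[0]).astype(int)
    print('cols from',u-10)
    for r in range(v-9,v+10): print(r,*I[r,u-10:u+10].astype(int))
E
```

```text
side [[343.06, 198.86], [332.35, 201.51], [342.68, 198.96]]
cols from 333
190 113 110 111 113 111 104 83 77 69 73 86 101 115 120 118 118 120 115 115 110
191 112 111 109 111 110 93 86 76 73 80 92 108 115 118 121 121 118 122 118 110
192 112 113 112 111 101 89 77 74 77 85 103 111 115 118 117 117 121 120 122 115
193 112 114 109 103 89 79 73 72 77 96 107 115 116 118 116 119 121 118 118 116
194 109 113 110 99 83 74 73 75 83 100 109 115 111 113 117 117 116 119 122 119
195 114 111 104 88 75 75 73 80 89 104 110 113 110 114 115 115 116 116 118 118
196 109 107 95 77 73 71 75 87 101 108 111 108 109 115 113 112 113 114 119 117
197 106 97 86 76 81 89 102 122 137 130 122 112 109 112 112 114 113 115 117 116
198 104 100 106 116 125 136 152 172 176 175 149 120 108 111 113 112 113 114 114 116
199 107 120 149 170 181 182 188 190 195 189 166 130 104 106 108 111 113 112 111 113
200 115 142 173 189 196 196 193 188 183 176 157 126 111 105 105 107 108 113 115 114
201 125 137 158 175 182 180 174 166 156 147 135 115 108 106 105 104 108 107 111 114
202 126 130 137 147 151 147 141 136 127 118 109 106 112 110 108
[... 1126 characters left out ...]
 79
204 53 54 54 54 80 81 81 74 110 108 95 71 54 53 66 80 80 80 81 79
205 54 55 54 54 80 81 82 75 130 147 149 140 109 73 70 81 80 79 80 84
206 54 53 52 53 67 68 81 90 140 159 168 163 141 92 80 81 80 79 80 91
207 55 55 53 53 53 54 67 109 149 161 168 163 143 76 81 80 79 80 81 85
208 54 53 53 53 54 54 53 127 153 164 167 162 138 64 66 81 80 79 83 80
209 53 53 53 53 55 53 63 134 156 166 166 157 129 96 87 72 80 79 82 81
210 53 53 54 54 54 53 82 141 159 169 165 151 114 116 110 94 80 77 80 79
211 52 54 55 52 52 53 87 149 162 169 164 143 102 119 118 99 86 81 68 78
212 53 54 55 53 53 52 91 153 164 169 162 140 81 98 102 91 89 89 66 61
213 53 53 54 53 54 54 95 157 168 167 158 119 56 66 76 85 91 90 67 49
```

```bash
python3 - <<'E'
import numpy as np
I=np.load('side.npy')[:,:,2]; print('side cols 356-375')
for r in range(203,219): print(r,*I[r,356:376].astype(int))
I=np.load('top.npy')[:,:,2]; print('top cols 334-354')
for r in range(178,206): print(r,*I[r,334:355].astype(int))
E
```

```text
side cols 356-375
203 100 99 95 111 133 143 134 122 120 118 114 112 114 113 115 115 110 109 110 111
204 104 99 96 106 128 145 138 124 118 117 116 113 112 116 114 114 115 115 111 113
205 102 98 101 105 122 147 138 125 117 122 118 114 113 114 116 117 116 117 114 114
206 103 100 99 104 116 139 142 127 119 117 116 118 112 114 111 112 119 117 115 115
207 103 102 99 100 116 140 146 125 119 116 112 109 107 102 109 113 115 117 117 121
208 95 98 98 102 110 132 142 129 112 102 97 92 91 88 93 105 113 111 117 116
209 79 85 95 100 109 128 148 136 122 121 110 95 80 71 81 98 110 113 113 117
210 67 79 89 96 100 123 137 146 143 151 144 122 79 62 72 92 108 112 112 113
211 67 75 77 80 91 105 126 136 146 155 154 132 84 56 64 88 111 112 110 112
212 71 72 71 73 80 96 108 126 142 148 146 125 81 61 75 97 112 117 112 112
213 67 67 70 70 78 90 99 118 143 146 135 116 95 90 99 112 116 118 115 114
214 68 68 68 68 76 86 102 122 144 134 119 104 104 106 115 119 117 116 115 116
215 68 68 65 66 74 85 99 123 127 115 107 106 105 108 114 113 114 117 118 114
216 67 65 70 69 69 82 107 123 124 114 111 108 107 107 107 112 1
[... 1523 characters left out ...]
110 109
196 80 81 80 81 81 80 78 79 85 68 59 62 87 96 99 89 72 74 74 108 108
197 79 80 81 81 79 81 80 83 80 60 59 59 87 86 90 97 80 70 71 105 105
198 80 79 81 80 81 81 79 87 77 59 59 61 77 86 87 94 90 70 71 104 104
199 81 80 82 81 81 81 81 84 72 57 59 61 78 87 87 88 103 75 95 107 107
200 80 80 81 81 79 80 80 84 66 58 59 63 85 86 86 86 97 76 108 109 108
201 82 81 81 80 81 79 83 82 61 58 58 66 76 76 90 86 86 91 108 108 108
202 81 80 81 81 81 80 82 77 57 58 70 74 85 80 88 86 86 101 108 107 109
203 81 81 80 81 80 79 79 76 58 59 69 69 86 88 87 86 86 106 109 109 109
204 66 80 80 80 81 79 82 69 57 59 71 57 64 78 83 80 81 90 84 88 97
205 70 81 80 79 80 84 80 61 58 60 68 76 57 76 77 75 76 74 68 75 78
```

```bash
python3 - <<'E'
from h import *
from scipy.optimize import least_squares
p=np.load('p.npy'); S=snap('side');T=snap('top')
def W(x,r,a):
    c,s=np.cos(p[2]),np.sin(p[2]); y=.085-r*np.cos(a); return [p[0]+c*x-s*y,p[1]+s*x+c*y,.09+r*np.sin(a)]
for bs,bt in(((.3,.3),(.7,0)),((0,0),(0,0)),((.3,.6),(.7,0)),((.3,0),(.7,0))):
    def f(q):
        P=[W(q[0],q[2],q[3]),W(q[1],q[2],q[3])]
        return np.r_[(proj(S,P)+bs-[[369.2,210.6],[365.5,211.4]]).ravel(),(proj(T,P)+bt-[[344.5,185],[344.4,190.2]]).ravel()]
    r=least_squares(f,[.12,.108,.165,.46],x_scale=[.01,.01,.01,.05]); print(bs,bt,r.x.round(4),r.fun.round(1))
    for rr in(.16,.165,.17,.175):
        g=least_squares(lambda q:f([q[0],q[1],rr,q[2]]),[.12,.108,.46],x_scale=[.01,.01,.05]); print('   r',rr,g.x.round(4),round(g.cost,2))
E
```

```text
(0.3, 0.3) (0.7, 0) [0.1184 0.1072 0.1721 0.4726] [-0.2 -0.  -0.6  0.2  0.7 -0.  -0.3 -0.7]
   r 0.16 [0.1229 0.1116 0.4307] 14.39
   r 0.165 [0.121  0.1098 0.4486] 5.44
   r 0.17 [0.1191 0.108  0.4657] 1.18
   r 0.175 [0.1173 0.1061 0.4821] 1.57
(0, 0) (0, 0) [0.1185 0.1074 0.1735 0.4691] [-0.2 -0.1 -0.5  0.2  0.7  0.  -0.3 -0.6]
   r 0.16 [0.1236 0.1124 0.4221] 17.72
   r 0.165 [0.1217 0.1105 0.4403] 7.38
   r 0.17 [0.1198 0.1087 0.4576] 1.79
   r 0.175 [0.118  0.1068 0.4741] 0.88
(0.3, 0.6) (0.7, 0) [0.1182 0.107  0.1726 0.4774] [-0.3 -0.  -0.6  0.2  0.8 -0.  -0.2 -0.7]
   r 0.16 [0.1229 0.1116 0.4341] 15.5
   r 0.165 [0.121  0.1098 0.452 ] 6.13
   r 0.17 [0.1191 0.108  0.469 ] 1.43
   r 0.175 [0.1173 0.1061 0.4852] 1.38
(0.3, 0) (0.7, 0) [0.1185 0.1074 0.1716 0.4678] [-0.2 -0.1 -0.6  0.2  0.7 -0.  -0.3 -0.6]
   r 0.16 [0.1229 0.1116 0.4272] 13.32
   r 0.165 [0.121  0.1098 0.4452] 4.79
   r 0.17 [0.1191 0.108  0.4625] 0.97
   r 0.175 [0.1173 0.1061 0.4789] 1.81
```

The image estimate of the marker is about 0.473 ± 0.012, and the cover is at about 0.479. There is no contact force yet and the clip hasn't moved. I'll creep a little further while watching force.

Emit:
send_rows(
  grip=[0,0,0,0],
  linear=[
    [0,0.008,-0.051],
    [0,0,0],
    [0,0,0],
    [0,0,0],
  ],
  angular=[
    [0.003,0,0],
    [0,0,0],
    [0,0,0],
    [0,0,0],
  ],
)

```text
time: 23.65
tool_pos: [0.5299, -0.0413, 0.1883]
orientation: [-152.1, 0.0, 167.4]
wrist_force: [4.7, -1.2, -6.5]
finger_gap: 0.141
finger_force: 59.3
```

```bash
sed -i 's/range(8)/range(3)/' m.py; python3 m.py
```

```text
(23.95, 'bar', array([ -0.9, -47.2, 204.9]), 'r', np.float64(175.2), 'cover', np.float64(0.4843), 'tilt', np.float64(0.437), 'F', array([ 4.7, -1.3, -6.8]), 'ff', 59.3, 12.0, array([  3.,  10., 104., -28.,  76., -65.]))
mean F [ 5.12 -1.64 -6.92  0.69 -0.9   0.39] std [0.31 0.46 0.3  0.02 0.02 0.03]
screw 368.77029360967185 210.3097294185377
screw 343.8341350008017 184.89353856020523
```

Emit:
send_rows(
  grip=[0,0,0,0],
  linear=[
    [0,0.008,-0.051],
    [0,0,0],
    [0,0,0],
    [0,0,0],
  ],
  angular=[
    [0.003,0,0],
    [0,0,0],
    [0,0,0],
    [0,0,0],
  ],
)

```text
time: 24.28
tool_pos: [0.53, -0.0411, 0.1888]
orientation: [-151.9, 0.0, 167.4]
wrist_force: [4.7, -0.6, -7.7]
finger_gap: 0.141
finger_force: 59.3
```

```bash
python3 m.py; python3 - <<'E'
from h import *
p=np.load('p.npy'); S=snap('side');T=snap('top')
def W(x,r,a):
    c,s=np.cos(p[2]),np.sin(p[2]); y=.085-r*np.cos(a); return [p[0]+c*x-s*y,p[1]+s*x+c*y,.09+r*np.sin(a)]
for a in (.46,.487,.51): print(a,'ptr side/top',[(proj(c,[W(.106,.15,a)])[0]+b).round(1).tolist() for c,b in((S,(.3,.3)),(T,(.7,0)))],'corner',[(proj(c,[W(.095,.177,a)])[0]+b).round(1).tolist() for c,b in((S,(.3,.3)),(T,(.7,0)))])
I=T['image'].astype(int)
for r in range(190,206): print(r,*['%d/%d/%d'%tuple(q) for q in I[r,340:352]])
E
```

```text
(24.5833, 'bar', array([ -0.9, -46.8, 205.3]), 'r', np.float64(175.1), 'cover', np.float64(0.4875), 'tilt', np.float64(0.44), 'F', array([ 4.8, -0.9, -6.6]), 'ff', 59.3, 11.6, array([  3.,  10., 104., -28.,  76., -65.]))
mean F [ 5.07 -1.16 -6.49  0.68 -0.89  0.44] std [0.26 0.3  0.16 0.02 0.01 0.01]
screw 368.7947521865889 210.37201166180756
screw 343.8309190407211 184.9050378239176
0.46 ptr side/top [[360.4, 211.5], [336.0, 189.4]] corner [[361.5, 213.9], [345.2, 195.0]]
0.487 ptr side/top [[360.2, 209.9], [335.3, 188.9]] corner [[361.1, 212.0], [344.3, 194.4]]
0.51 ptr side/top [[359.9, 208.5], [334.6, 188.4]] corner [[360.9, 210.3], [343.5, 193.8]]
190 120/119/117 130/127/125 125/123/123 142/141/142 147/146/147 147/147/148 152/153/154 114/114/114 118/109/100 121/98/72 121/96/71 119/95/69
191 98/96/94 116/114/112 127/124/122 138/136/135 147/146/147 147/147/148 141/140/141 112/111/112 115/99/84 121/97/71 120/96/71 122/97/72
192 93/92/90 94/91/91 108/106/106 119/118/117 136/136/136 138/139/140 126/125/125 113/113/115 120/98/76 122/98/71 121/97/71 122/97/72
193 88/88/86 89/87/87 92/9
[... 814 characters left out ...]
115/94/76
200 70/112/87 65/105/82 50/82/65 48/78/60 45/77/58 63/67/64 88/88/87 90/89/88 90/88/89 91/89/87 99/98/97 104/91/77
201 67/107/84 59/99/76 46/76/58 46/77/60 58/84/68 70/69/67 75/76/73 81/81/77 92/91/90 93/90/88 92/90/88 135/112/91
202 65/108/84 61/98/76 44/75/58 50/80/62 68/91/78 76/74/74 88/86/86 84/83/82 93/91/90 89/87/85 92/90/89 156/130/103
203 67/109/85 57/92/71 45/78/59 47/78/60 87/98/89 70/70/68 89/88/87 91/90/89 91/88/86 91/89/88 97/91/87 169/139/107
204 66/104/83 50/82/63 49/78/60 45/77/59 82/95/86 63/85/72 65/65/65 76/76/79 82/82/82 82/81/82 89/86/84 139/115/89
205 61/100/78 48/77/59 47/77/59 49/79/60 61/86/69 69/109/86 51/58/56 71/71/76 76/75/80 72/74/77 71/72/75 76/74/73
```

Emit:
send_rows(
  grip=[0,0,0,0],
  linear=[
    [0,0.008,-0.051],
    [0,0,0],
    [0,0,0],
    [0,0,0],
  ],
  angular=[
    [0.003,0,0],
    [0,0,0],
    [0,0,0],
    [0,0,0],
  ],
)

```text
time: 25.02
tool_pos: [0.53, -0.0408, 0.1892]
orientation: [-151.8, 0.0, 167.4]
wrist_force: [5.0, -1.5, -6.6]
finger_gap: 0.143
finger_force: 59.3
```

```bash
python3 m.py
```

```text
(25.3167, 'bar', array([ -0.9, -46.5, 205.7]), 'r', np.float64(175.2), 'cover', np.float64(0.4902), 'tilt', np.float64(0.442), 'F', array([ 4.7, -1.3, -7.4]), 'ff', 59.3, 11.8, array([  3.,  10., 104., -28.,  76., -65.]))
mean F [ 4.72 -1.46 -7.02  0.68 -0.89  0.44] std [0.69 0.18 0.5  0.03 0.04 0.02]
screw 368.7612826603326 210.31710213776725
screw 343.8115721049676 184.91124307840465
```

Emit:
send_rows(
  grip=[0,0,0,0],
  linear=[
    [0,0.008,-0.051],
    [0,0,0],
    [0,0,0],
    [0,0,0],
  ],
  angular=[
    [0.003,0,0],
    [0,0,0],
    [0,0,0],
    [0,0,0],
  ],
)

```text
time: 25.65
tool_pos: [0.5301, -0.0405, 0.1896]
orientation: [-151.6, 0.0, 167.4]
wrist_force: [5.0, -1.7, -6.7]
finger_gap: 0.14
finger_force: 59.3
```

```bash
python3 m.py; python3 - <<'E'
from h import *
S=snap('side');T=snap('top')
I=S['image'].astype(int)
for r in range(202,214): print(r,*['%d/%d/%d'%tuple(q) for q in I[r,346:364]])
I=T['image'].astype(int)
for r in range(182,196): print(r,*['%d/%d/%d'%tuple(q) for q in I[r,322:342]])
E
```

```text
(25.95, 'bar', array([ -0.9, -46.2, 206.1]), 'r', np.float64(175.2), 'cover', np.float64(0.4933), 'tilt', np.float64(0.444), 'F', array([ 5.2, -1.8, -6.6]), 'ff', 59.3, 11.5, array([  3.,  10., 104., -28.,  76., -65.]))
mean F [ 4.95 -1.72 -6.98  0.64 -0.9   0.42] std [0.23 0.14 0.46 0.02 0.02 0.03]
screw 368.7824581650317 210.35314483554527
screw 343.8249277224543 184.9161580469001
202 221/166/113 216/157/107 217/162/111 213/156/107 211/154/104 216/161/108 220/163/106 223/166/110 220/164/110 196/148/107 147/118/100 114/105/99 118/108/102 125/117/111 164/148/141 204/170/149 226/172/131 232/175/119
203 224/168/116 221/163/109 217/161/109 216/159/108 211/160/108 214/157/106 215/158/105 218/162/111 221/160/108 200/151/106 154/121/101 115/102/95 109/98/99 126/116/111 157/139/133 196/163/146 225/177/139 232/178/127
204 222/165/108 222/163/111 223/168/113 220/162/107 219/161/110 215/159/109 213/156/105 213/155/102 216/161/110 202/152/109 163/129/102 125/109/99 110/104/98 120/109/108 148/138/130 195/166/152 216/171/135 231/179/126
205 219/162/110 223/165/111 223/166/110 221/163/109 224/167/
[... 3888 characters left out ...]
01/75 126/101/75 121/99/75 113/95/75 104/95/86 88/88/86 87/85/84 87/86/85 79/78/77 90/90/88 92/90/89
193 68/99/78 78/102/78 77/100/77 86/99/76 82/96/72 86/104/80 101/108/82 99/107/81 105/105/79 101/98/74 102/99/74 111/100/75 108/96/72 105/91/72 83/79/74 72/73/71 76/74/75 67/67/65 80/79/79 88/86/86
194 66/106/83 64/104/82 67/106/84 67/106/83 64/103/81 68/110/87 68/109/85 67/107/83 72/104/79 71/102/79 72/102/80 78/102/79 77/100/78 85/100/75 68/93/74 62/94/75 69/96/78 67/93/76 65/85/72 79/97/86
195 66/105/82 64/104/81 64/105/81 64/105/82 65/105/81 64/104/81 68/107/84 62/105/81 64/103/79 63/102/79 60/100/76 63/104/80 64/105/83 64/104/81 65/106/83 65/108/83 66/105/82 64/105/81 64/101/79 65/103/82
```

Emit:
send_rows(
  grip=[0,0,0,0,0,0],
  linear=[
    [0,0.008,-0.051],
    [0,0,0],
    [0,0.008,-0.051],
    [0,0,0],
    [0,0,0],
    [0,0,0],
  ],
  angular=[
    [0.003,0,0],
    [0,0,0],
    [0.003,0,0],
    [0,0,0],
    [0,0,0],
    [0,0,0],
  ],
)

```text
time: 26.55
tool_pos: [0.5302, -0.0399, 0.1905]
orientation: [-151.2, 0.0, 167.4]
wrist_force: [3.5, -2.4, -7.1]
finger_gap: 0.143
finger_force: 59.3
```

```bash
python3 m.py
```

```text
(26.85, 'bar', array([ -0.9, -45.4, 206.9]), 'r', np.float64(175.1), 'cover', np.float64(0.4995), 'tilt', np.float64(0.448), 'F', array([ 5. , -1.6, -7. ]), 'ff', 59.3, 12.0, array([  3.,  11., 104., -28.,  76., -65.]))
mean F [ 4.69 -1.7  -7.09  0.66 -0.87  0.41] std [0.33 0.43 0.2  0.03 0.01 0.02]
screw 368.7475276323444 210.3385689354276
screw 343.8292957746479 184.90535211267607
```

Emit:
send_rows(
  grip=[0,0,0,0],
  linear=[
    [0,0.008,-0.051],
    [0,0,0],
    [0,0,0],
    [0,0,0],
  ],
  angular=[
    [0.003,0,0],
    [0,0,0],
    [0,0,0],
    [0,0,0],
  ],
)

```text
time: 27.18
tool_pos: [0.5303, -0.0396, 0.1909]
orientation: [-151.1, 0.0, 167.4]
wrist_force: [5.0, -1.5, -7.3]
finger_gap: 0.135
finger_force: 59.3
```

```bash
python3 m.py
```

```text
(27.4833, 'bar', array([ -0.9, -45.1, 207.3]), 'r', np.float64(175.2), 'cover', np.float64(0.5025), 'tilt', np.float64(0.45), 'F', array([ 4.8, -2.4, -7. ]), 'ff', 59.3, 12.0, array([  3.,  11., 103., -29.,  76., -64.]))
mean F [ 4.46 -1.68 -6.99  0.64 -0.89  0.4 ] std [0.56 0.73 0.34 0.04 0.01 0.03]
screw 368.7588652482269 210.33333333333334
screw 343.82548971795495 184.90961554092496
```

Emit:
send_rows(
  grip=[0,0,0,0],
  linear=[
    [0,0.008,-0.051],
    [0,0,0],
    [0,0,0],
    [0,0,0],
  ],
  angular=[
    [0.003,0,0],
    [0,0,0],
    [0,0,0],
    [0,0,0],
  ],
)

```text
time: 27.82
tool_pos: [0.5304, -0.0393, 0.1913]
orientation: [-150.9, 0.0, 167.4]
wrist_force: [4.5, -0.9, -6.8]
finger_gap: 0.143
finger_force: 59.3
```

```bash
python3 m.py; python3 - <<'E'
from h import *
I=np.mean([snap('side')['image'].astype(float) for _ in range(3)],0).astype(int)
for r in range(203,216): print(r,*['%d/%d'%(q[0],q[2]) for q in I[r,346:374]])
E
```

```text
(28.1167, 'bar', array([ -0.9, -44.7, 207.7]), 'r', np.float64(175.2), 'cover', np.float64(0.5056), 'tilt', np.float64(0.453), 'F', array([ 3.9, -2.3, -6.8]), 'ff', 59.3, 11.8, array([  4.,  11., 103., -29.,  77., -64.]))
mean F [ 4.68 -2.11 -6.78  0.63 -0.88  0.42] std [0.63 0.24 0.21 0.03 0.04 0.02]
screw 368.79621125143507 210.32893226176805
screw 343.8276840739539 184.89312358092766
203 222/111 221/111 217/109 214/108 216/110 210/106 212/106 216/107 220/111 203/107 157/101 122/101 112/100 124/112 156/132 197/148 223/135 230/121 229/117 228/117 222/111 222/113 223/114 223/112 225/113 223/111 221/109 222/114
204 223/113 227/117 222/113 220/109 218/109 212/104 214/105 214/106 216/106 202/105 164/105 122/97 112/97 119/107 149/128 188/144 220/139 230/124 231/120 228/118 226/114 222/111 223/113 222/112 225/115 227/117 224/113 223/111
205 225/112 223/110 224/110 225/112 222/111 221/112 211/101 213/105 212/103 203/108 170/103 127/100 111/97 117/105 144/123 183/145 214/144 229/125 230/119 230/119 228/118 226/114 220/109 222/112 224/113 225/111 227/114 228/116
206 205/101 211/105 216/111 2
[... 1267 characters left out ...]
65/68 70/72 85/82 99/94 114/105 133/123 146/140 158/151 151/143 136/125 108/81 114/60 154/76 196/96 223/113 226/113
213 62/68 61/68 64/70 61/68 61/66 63/68 61/67 62/67 63/66 63/69 61/68 60/66 60/66 61/66 79/77 94/88 109/99 130/121 157/145 159/144 157/134 158/120 163/93 182/87 205/101 222/110 228/115 228/117
214 62/69 65/71 61/64 59/65 63/70 64/69 66/70 57/65 61/69 61/68 62/67 62/67 63/70 65/69 73/72 89/80 112/102 142/122 175/142 184/134 182/117 189/108 204/102 218/107 225/110 229/117 228/115 228/115
215 63/69 61/69 61/68 62/69 61/68 56/66 61/68 61/67 67/67 81/72 92/74 90/73 83/72 73/70 77/75 91/82 121/101 155/120 191/127 207/118 210/108 211/106 213/104 218/109 224/112 225/112 226/114 227/116
```

```bash
cat > c.py <<'E'
from h import *
from scipy.optimize import least_squares
p=np.load('p.npy'); S=snap('side');T=snap('top')
c,sn=np.cos(p[2]),np.sin(p[2]); ex=np.array([c,sn,0])
def W(x,r,a,h=0):
    y=.085-r*np.cos(a)+h*np.sin(a); return np.array([p[0]+c*x-sn*y,p[1]+sn*x+c*y,.09+r*np.sin(a)+h*np.cos(a)])
s=env.get_state(); R=Ro.from_euler('xyz',s['orientation'],degrees=True).as_matrix()
b=st(s['tool_pos']-R[:,2]*(env.hold_point_z-.002)); a=np.arctan2(b[2]-.09,.085-b[1])-np.arctan2(.04,.17)
print('true a',a,'r',np.hypot(b[2]-.09,.085-b[1]))
for n,C in(('side',S),('top',T)):
    print(n,'bar axis x=.058,.03',proj(C,[W(.058,.17,a,.04),W(.03,.17,a,.04)]).round(2).tolist())
    print('  ptr x=.106 r=.10...15',proj(C,[W(.106,r,a) for r in(.1,.12,.14,.15)]).round(1).tolist(),'x=.097',proj(C,[W(.097,r,a) for r in(.1,.12,.14,.15)]).round(1).tolist())
    print('  cover corner top/bot',proj(C,[W(.095,.177,a,h) for h in(.005,.0025,0,-.0025)]).round(1).tolist())
    I=np.mean([snap({'side':'side','top':'top'}[n])['image'].astype(float) for _ in range(2)],0)[:,:,2].astype(int)
    u,v=proj(C,W(.045,.17,a,.04))[0].round().astype(int)
    for r in range(v-8,v+8): print(r,u-10,*I[r,u-10:u+10])
E
python3 c.py
```

```text
true a 0.4943186992655997 r 0.17471491178230797
side bar axis x=.058,.03 [[342.72, 197.96], [332.01, 200.6]]
  ptr x=.106 r=.10...15 [[351.0, 207.6], [354.4, 208.2], [358.0, 208.9], [359.8, 209.2]] x=.097 [[347.8, 208.4], [351.2, 209.0], [354.7, 209.7], [356.5, 210.0]]
  cover corner top/bot [[360.4, 209.1], [360.6, 210.1], [360.8, 211.1], [360.9, 212.1]]
191 328 91 101 113 111 117 109 110 112 108 106 96 83 70 73 78 94 109 114 118 117
192 328 104 107 110 110 114 112 110 107 108 102 91 73 75 76 90 100 114 115 120 119
193 328 108 110 107 110 110 112 111 110 103 92 77 74 67 73 88 107 113 115 113 117
194 328 109 107 108 106 112 110 112 109 95 81 70 75 74 89 98 111 113 112 111 113
195 328 107 107 113 109 105 109 111 102 88 81 82 92 107 119 121 116 113 111 114 114
196 328 108 112 109 105 109 110 113 114 114 118 131 140 165 165 154 126 115 113 114 113
197 328 107 106 105 103 110 120 141 150 162 174 180 185 190 187 171 138 113 109 111 112
198 328 107 107 106 107 117 135 159 176 188 191 193 190 189 186 169 137 116 106 107 113
199 328 111 113 118 121 125 133 151 167 183 182 183 176 166 165 147
[... 1376 characters left out ...]
9 166 156 125 92 70 67 81 79 79
209 318 53 52 53 54 55 52 55 89 144 160 169 165 149 104 116 100 86 68 79 80
210 318 53 55 51 54 54 55 53 112 152 162 168 164 145 101 121 118 111 83 77 78
211 318 55 53 54 55 54 54 53 127 155 166 168 160 140 105 103 105 103 95 84 73
212 318 54 54 56 53 53 54 60 137 158 169 166 156 118 82 74 83 88 90 91 78
213 318 52 54 53 53 53 54 70 122 160 170 166 132 88 53 58 68 79 86 91 83
214 318 50 55 55 56 55 51 84 106 140 147 141 108 63 54 53 54 63 70 72 82
215 318 41 44 55 54 53 52 92 110 118 121 118 106 53 54 53 51 54 55 53 76
216 318 38 30 40 46 54 60 97 111 119 120 105 87 51 53 53 55 56 55 75 72
217 318 44 29 28 34 47 68 102 101 110 107 66 57 47 54 47 52 53 54 83 68
```

```bash
cat > d.py <<'E'
from h import *
from scipy.optimize import least_squares
p=np.load('p.npy'); S=snap('side');T=snap('top')
c,sn=np.cos(p[2]),np.sin(p[2])
def W(x,r,a,h=0):
    y=.085-r*np.cos(a)+h*np.sin(a); return np.array([p[0]+c*x-sn*y,p[1]+sn*x+c*y,.09+r*np.sin(a)+h*np.cos(a)])
xs=np.linspace(.09,.14,26)
def f(q,bs,bt):
    P=[W(x,*q) for x in xs]; A=proj(S,P)+[0,bs]; B=proj(T,P)+[bt,0]; o=np.argsort(B[:,1])
    return [np.interp(365.5,A[:,0],A[:,1])-211.4,np.interp(369,A[:,0],A[:,1])-210.45,np.interp(185,B[o,1],B[o,0])-344.5,np.interp(190.2,B[o,1],B[o,0])-344.4]
for bs,bt in((0,.5),(0,0),(0,1),(.4,.5),(-.4,.5)):
    r=least_squares(f,[.168,.46],args=(bs,bt),x_scale=[.01,.05]); print(bs,bt,r.x.round(4),r.fun.round(2))
# quadrant arc check, side: edges at row 205 and near apex
print('quadrant r,a side x=.1',ang(S,[(355.7,205),(361,205),(363.5,217)]).round(3).tolist())
# screw axis r from side only at assumed r
for rr in(.160,.165,.17): print(rr,least_squares(lambda a:f([rr,a[0]],0,.5)[:2],[.46]).x)
E
python3 d.py
```

```text
0 0.5 [0.1717 0.4679] [-0.02  0.02  0.58 -0.58]
0 0 [0.1732 0.4698] [-0.02  0.02  0.58 -0.58]
0 1 [0.1703 0.4659] [-0.02  0.02  0.58 -0.58]
0.4 0.5 [0.1723 0.4742] [-0.02  0.02  0.58 -0.58]
-0.4 0.5 [0.1711 0.4615] [-0.02  0.02  0.58 -0.58]
quadrant r,a side x=.1 [[144.128, 0.573], [174.042, 0.572], [176.64, 0.405]]
0.16 [0.45133316]
0.165 [0.45867927]
0.17 [0.46558168]
```

Both hypotheses give the same relative result: the cover is about 0.027 rad past the clip. The tips have equal radius, so there's no hard contact to feel. I'll lower it gently by that amount.

Emit:
send_rows(
  grip=[0,0,0,0,0,0,0,0],
  linear=[
    [0,-0.012,0.077],
    [0,-0.012,0.077],
    [0,-0.012,0.077],
    [0,-0.012,0.077],
    [0,-0.012,0.077],
    [0,-0.012,0.077],
    [0,0,0],
    [0,0,0],
  ],
  angular=[
    [-0.0045,0,0],
    [-0.0045,0,0],
    [-0.0045,0,0],
    [-0.0045,0,0],
    [-0.0045,0,0],
    [-0.0045,0,0],
    [0,0,0],
    [0,0,0],
  ],
)

```text
time: 29.33
tool_pos: [0.5298, -0.0419, 0.1875]
orientation: [-152.5, 0.0, 167.4]
wrist_force: [5.7, -1.5, -7.4]
finger_gap: 0.138
finger_force: 59.3
```

```bash
python3 m.py; python3 c.py | grep -v '^[12][0-9][0-9] '; python3 - <<'E'
from h import *
I=np.mean([snap('side')['image'].astype(float) for _ in range(3)],0).astype(int)
for r in range(195,214): print(r,*['%d'%q[2] for q in I[r,334:360]])
E
```

```text
(29.6333, 'bar', array([ -0.9, -47.8, 204.1]), 'r', np.float64(175.1), 'cover', np.float64(0.4788), 'tilt', np.float64(0.433), 'F', array([ 5.3, -1.2, -6.8]), 'ff', 59.3, 11.8, array([  3.,  10., 104., -27.,  75., -65.]))
mean F [ 4.83 -1.06 -7.24  0.61 -0.95  0.44] std [0.49 0.09 0.34 0.02 0.03 0.04]
screw 368.78743394010576 210.28655314151501
screw 343.83527813299236 184.89042519181586
true a 0.46767673852196756 r 0.17472338416077932
side bar axis x=.058,.03 [[343.24, 199.87], [332.53, 202.52]]
  ptr x=.106 r=.10...15 [[351.2, 208.6], [354.7, 209.5], [358.2, 210.3], [360.1, 210.8]] x=.097 [[348.0, 209.4], [351.4, 210.3], [355.0, 211.2], [356.8, 211.6]]
  cover corner top/bot [[360.7, 211.0], [360.9, 212.0], [361.1, 213.0], [361.2, 214.1]]
top bar axis x=.058,.03 [[330.3, 204.63], [327.38, 216.53]]
  ptr x=.106 r=.10...15 [[316.7, 187.3], [324.0, 188.1], [331.4, 188.9], [335.1, 189.3]] x=.097 [[315.8, 190.9], [323.1, 191.7], [330.5, 192.5], [334.2, 192.9]]
  cover corner top/bot [[343.4, 194.2], [343.8, 194.5], [344.3, 194.9], [344.7, 195.2]]
195 108 103 90 78 73 71 79 93 105 112 11
[... 1118 characters left out ...]
 68 84 121 149 150 130 109 105 110 114 110 111 115 113 112 111 107 105 107 102 102 99 102
207 39 40 42 46 72 117 142 147 128 101 90 99 100 110 109 107 107 104 102 105 103 107 103 104 98 101
208 40 39 39 41 63 99 132 136 125 90 69 66 78 89 96 94 88 80 75 81 91 96 99 99 98 98
209 43 37 40 41 52 84 111 128 124 96 55 48 60 74 85 84 73 63 60 59 60 69 79 89 96 98
210 41 40 44 44 45 70 101 117 123 106 70 50 62 68 74 74 68 67 61 62 57 56 61 78 91 97
211 39 39 39 40 47 67 95 114 120 108 79 63 61 65 66 69 66 70 68 68 62 62 66 72 78 86
212 41 39 43 39 43 62 94 112 117 102 74 57 56 58 64 71 70 68 70 69 68 69 67 70 73 75
213 43 43 42 42 41 57 90 109 113 101 69 53 48 54 66 67 67 69 68 70 67 65 67 65 65 68
```

Emit:
send_rows(
  grip=[0,0,0,0],
  linear=[
    [0,0,0],
    [0,0,0],
    [0,0,0],
    [0,0,0],
  ],
  angular=[
    [0,0,0],
    [0,0,0],
    [0,0,0],
    [0,0,0],
  ],
)

```text
time: 30.42
tool_pos: [0.5298, -0.0419, 0.1876]
orientation: [-152.5, 0.0, 167.4]
wrist_force: [5.5, -0.9, -6.7]
finger_gap: 0.14
finger_force: 59.3
```

```bash
python3 - <<'E'
from h import *
print(cover()); print(env.finish_job())
E
```

```text
(30.4167, 'bar', array([ -0.9, -47.9, 204.1]), 'r', np.float64(175.2), 'cover', np.float64(0.4787), 'tilt', np.float64(0.433), 'F', array([ 5.5, -0.9, -6.7]), 'ff', 59.3, 11.9, array([  3.,  10., 104., -27.,  75., -65.]))
the job is handed in; nothing more can be done
None
```

I pushed the slide home against its lugs and handed in at 30.4 s with the fingers holding the cover still at about 0.468 rad. That is the marker angle as estimated from the images (about ±0.01 rad); I felt no pointer contact, had earlier lifted to about 0.494 rad and lowered back, and the clip did not move in the images.

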